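# Square a lantern roundel in its jig

## Task

In the jig on the counter, turn the green glass lantern roundel (its steel pin gives a hold) without lifting it from its bed, until its flat edge lies flush against the steel alignment bar. Then slide the copper keeper up behind it and keep it pressed with about 8 N for a second, so that the glass is pushed home on the bar, never harder than 20 N, and let go, leaving the roundel held between keeper and bar. Leave the test block with its bulb, the shade ring and the wall bracket where they are.

Things in the scene. Friction and masses are not known exactly. Their poses are not given: they have to be found in the camera images.
- jig: Fixed dark teak jig, base 190 x 130 mm, 12 mm thick: its top, the bed, is 12 mm above the counter. Origin on the counter; the base spans x = -110 to +80 mm. x points along the channel to the alignment bar, y across it, z up. Two brass side rails (8 mm above the bed, inner faces at y = +-47 mm) form a channel for the roundel.
- bar: Steel alignment bar fixed across the far end of the channel: 16 mm thick along x, 94 mm long, top 12 mm above the bed. Origin at the foot of the middle of its working face (45 mm from the jig's origin along jig x); axes parallel to the jig's; the face is its x = 0 plane, looking to -x.
- bar_face (a point): Middle of the alignment bar's working face, 6 mm above the bed; axes parallel to the jig's.
- roundel: Loose disc, green glass in a brass rim: radius 45 mm, 10 mm thick, about 0.2 kg, rim polished and slippery (friction about 0.2), one straight edge (the flat, 54 mm long) 36 mm from the centre. Origin: centre of the round outline, underside; x points to the flat. It lies on the bed, 2 mm side play, free to slide. The flat starts 57 to 180 degrees off the bar, either way. Over 20 N on the bar chips it.
- flat_mid (a point): Middle of the roundel's flat edge, at half its thickness; axes as the roundel's.
- pin (a point): Point on the axis of the steel turning pin of the roundel, 20 mm above its top face. The upright round pin, 12 mm in diameter and 32 mm tall above the roundel's top face, is fixed to the roundel 22 mm from the centre towards the flat (14 mm short of the flat). It can be pinched from above or pushed sideways.
- keeper (a joint): Travel in m of the copper keeper, a flat slide 86 mm wide, 30 mm long, its top 10 mm above the bed, at the near end of the channel. 0 = drawn back (front face 103 mm from the bar's face); grows towards the bar; stops at 0.034. Starts at 0 to 0.004; with the roundel flush on the bar it meets the roundel at 0.022. Sliding friction about 2 N; stays where left.
- keeper_post (a point): Point on the axis of the keeper's upright dark steel post, 20 mm above the keeper's top face. The round post is 12 mm in diameter and 32 mm tall (top 42 mm above the bed), 15 mm behind the keeper's front face; pinch it from above or push it towards the bar.
- test_block: Bystander: brass block 60 x 60 x 25 mm carrying a white ceramic bayonet socket and a clear bulb, 137 mm tall in all. Origin at the centre of its underside.
- shade_ring: Bystander: brass shade ring, 96 mm across, 30 mm tall, standing beyond the bar. Origin at the centre of its underside.
- bracket: Bystander: bronze wall bracket lying on its plate, 100 x 35 mm, 50 mm tall. Origin at the centre of its underside.
There are look-alikes about, which are no part of the job. What is shaped like the jig but blue or turquoise is not meant. What is shaped like the roundel but pink is not meant.

How it is judged (in metres and radians):
On the way, in this order (a step that is already met when the one before it is completed fails the run):
1. the roundel is turned so that its flat lies on the bar, before the keeper is pushed up (angle between the x axis of roundel and the x axis of bar, either way round below 0.045 rad and x of flat_mid in the frame of bar_face between -0.002 and 0.002 m and value of joint keeper below 0.017 m), for 0.2 s.
2. the keeper presses the roundel home: more than 3 N between roundel and bar, flat on the bar, keeper up (angle between the x axis of roundel and the x axis of bar, either way round below 0.045 rad and x of flat_mid in the frame of bar_face between -0.002 and 0.002 m and value of joint keeper above 0.02 m and contact force between roundel and bar above 3 N), for 0.3 s.
At the end, for the whole second after the job is handed in: The roundel lies still on the bed, its flat within 2 mm of the bar's face and within 0.045 rad (2.6 degrees) of parallel to it, facing it; the keeper stands behind it, joint value 0.020 to 0.024; everything is let go (angle between the x axis of roundel and the x axis of bar, either way round below 0.045 rad and x of flat_mid in the frame of bar_face between -0.002 and 0.002 m and value of joint keeper between 0.02 and 0.024 m and z of roundel in the frame of bar below 0.002 m and linear speed of roundel below 0.01 m/s); the robot touches nothing.
It fails at once if the roundel is pressed against the bar with more than 20 N (contact force between roundel and bar above 20 N).
It fails at once if the roundel is lifted or tipped off its bed (more than 6 mm or 0.15 rad) (z of roundel in the frame of bar above 0.006 m or angle between roundel's own z axis and vertical above 0.15 rad).
It fails at once if the test block with its bulb is moved more than 12 mm (distance of test_block from where it was at the start of the episode above 0.012 m).
It fails at once if the shade ring is moved more than 12 mm (distance of shade_ring from where it was at the start of the episode above 0.012 m).
It fails at once if the wall bracket is moved more than 12 mm (distance of bracket from where it was at the start of the episode above 0.012 m).
It also fails if it takes over 61 s, if anything falls off the work surface, if the arm or the gripper's body presses on something with over 40 N, if the wrist force passes 120 N, or if a joint passes its speed limit or range.

## Robot

A 6-joint arm with a two-finger parallel gripper is mounted at the origin on the work surface. World frame = base frame: x ahead of the robot, y to its left, z up, the work surface at z = 0. Lengths are in m, angles in degrees, forces in N, time in s.
With the tool pointing down it reaches from about 0.4 to 0.825 m from the base axis. Payload 7 kg.
Tool frame: the origin (TCP) lies at the very end of the fingers, on their centre line; the grasp point (between the pads) lies 19 mm behind it (ctrl.grip_depth is the z of the grasp point in the tool frame, in m); z points along the fingers, y is the direction in which the jaws open and shut (so a half turn about z gives the same grasp; the last joint's range is limited). The gripper opens to 88 mm and grips with 3 to 60 N. Pads are 19 mm wide; open, the fingers measure 130 mm over their backs; the gripper's body (78 mm by 193 mm) begins 47 mm behind the grasp point.
Start: joints at [88.871, 20.546, 0.682, 0, -70.136, -16.507], TCP at [0.205, 0.643, 0.227] pointing down, gripper open.
Joint ranges: [-176.03, 176.03], [-82.01, 121.73], [-58.28, 71.71], [-173.87, 95.51], [-174.79, -0.11], [-173.66, 173.66]. Speed limits (degrees/s): [136.94, 136.94, 172.46, 180, 180, 180].

## Interface

Orientations are given as [roll, pitch, yaw] about the fixed x, y, z axes, in that order (R = Rz(yaw) Ry(pitch) Rx(roll)).
In Python, from plant import telemetry, snapshot, job, models, ctrl gives the robot as it stands.
- The arm moves only by the tool jog_arm, never from a script. Its argument "targets" is text: rows parted by semicolons, each of 7 numbers parted by spaces: the shift along the tool's x, y, z in m, then the turn, a rotation vector about the tool's x, y, z in degrees, then the gripper command: -1 is shut, 1 is fully open, values between are in proportion. A call has exactly 8 rows; each row is the pose to reach, as a shift and turn from the pose measured when the call began, along the tool's axes at that moment; what a row does not reach only later rows make up. A row lasts 1/8 s, in which the tool goes at most 62.5 mm and 10.7 degrees, less where a joint would pass 70% of its speed; a pose out of reach is approached as far as the arm can. A call with a gripper value outside its range is refused whole. The fingers move at their own pace and stop on an object; the grip force is fixed at half the most. Time passes only in rows, so rows that repeat a pose let the fingers close, or fill a call up. It gives the time, the measured TCP pose, the force and the opening at its end, in the units of the state.
- telemetry.get_obs(): the state, without advancing time (a new reading comes with each control period).
- snapshot(name): name is "scene" or "top" or "wrist"; returns a dict with "img" (400x640x3 uint8, red, green, blue), "range_z" (400x640 float32, m along the optical axis (not along the pixel's ray), 0 where there is no reading), "intrinsics" (3x3 intrinsics, pixels), "R" (3x3) and "t" (3): a world point X has camera coordinates R X + t. Camera axes: x right, y down, z forward; pixel columns grow to the right and rows downward; lengths in m; the calibration is good to about 2 mm. A picture is of the moment at which its call begins.
- job.close_job(): hands the job in, once; it reports no verdict.
Trained networks look in a picture, given as the dict that the camera call returned (one of the last four; its "shot" number tells which), for a name from the list of things; names that differ only in an ending like _2 or _b are one class to them, and where a whole thing is asked for, a point or a joint stands for the part that bears it (a point fixed in the world has none). Each returns a list of dicts, best first, with "conf" (0 to 1); they miss things now and then, are a little off and sometimes report something else, mostly with a low value. They report only what shows in the picture. A call takes as long as a camera call. They do not tell look-alikes from the thing itself.
- models.cut_out(name, picture): "region" (400x640 bool, what is visible of it) and "uv" ([column, row] in pixels, amid what is visible of it).
- models.spot_point(name, picture): "uv" ([column, row] in pixels: a listed point, or the origin of a listed thing).
The state is a dict: "clock": time; "joint_pos": joint angles; "qvel": joint speeds; "tau": joint torques, N m; "tool_pos": TCP position; "orientation": TCP orientation; "force": force on the tool from outside, world axes, zero at the start; "moment": the same for the moment, N m; "opening": finger opening in m.
Only numpy, scipy, OpenCV 4.12 (cv2) and the standard library are available. Lean on these libraries where they do the work, as an engineer would, in place of code of your own. Each camera call takes 0.05 s, during which the arm holds its last target.

## Working session

There is one attempt and no reset: what is moved stays moved. The work goes in short steps, Python scripts to look and compute and a tool call to move; the robot and the scene stay as the last step left them, time stands still between calls to the robot, and variables do not carry over. Pictures are saved under pics/ and viewed, and the job is handed in when it is done.

Besides the shell and the picture viewer there is one more tool, called after "Emit:" by a JSON object that holds its "api" and its "payload". jog_arm: Moves the arm, as the interface text tells. Its arguments: {"type":"object","properties":{"targets":{"type":"string"}},"required":["targets"]}

```bash
ls; mkdir -p pics; cat > h.py <<'E'
import numpy as np, cv2
from plant import telemetry, snapshot, job, models, ctrl
def save(s,n): cv2.imwrite('pics/'+n,s['img'][:,:,::-1])
def w2p(s,X):
    c=s['R']@np.array(X)+s['t']; p=s['intrinsics']@c; return p[:2]/p[2]
def p2z(s,uv,z):
    d=s['R'].T@np.linalg.inv(s['intrinsics'])@np.array([uv[0],uv[1],1.]); o=-s['R'].T@s['t']
    return o+d*(z-o[2])/d[2]
def p2d(s,uv):
    r=s['range_z'][int(round(uv[1])),int(round(uv[0]))]
    c=np.linalg.inv(s['intrinsics'])@np.array([uv[0],uv[1],1.])*r
    return s['R'].T@(c-s['t'])
E
python3 - <<'E'
from h import *
print(telemetry.get_obs())
for n in ['top','scene']:
    s=snapshot(n); save(s,n+'0.png')
    for k in ['jig','bar','bar_face','roundel','pin','flat_mid','keeper','keeper_post','test_block','shade_ring','bracket']:
        for d in models.spot_point(k,s)[:3]:
            print(n,k,np.round(d['uv'],1),round(d['conf'],2),np.round(p2d(s,d['uv']),3))
E
```

```text
pics
{'clock': 0.0, 'joint_pos': array([ 8.88715762e+01,  2.05912604e+01,  6.33006569e-01, -1.92042483e-02,
       -7.01366047e+01, -1.65055109e+01]), 'qvel': array([-0.04671034,  0.0058494 , -0.08467328,  0.01040137, -0.09468489,
        0.08939034]), 'tau': array([-1.03976232e-03, -5.82718384e+01,  2.93053150e+01,  6.99693024e+00,
        6.76166557e-03, -1.65766774e-04]), 'tool_pos': array([0.20437922, 0.64279086, 0.22562172]), 'orientation': array([ 1.79903921e+02, -9.64326416e-03, -1.76404668e+01]), 'force': array([0.61836972, 0.79344841, 0.0092927 ]), 'moment': array([ 0.01230367,  0.02596044, -0.02106757]), 'opening': 0.08793350688902793}
top jig [394.3 294.5] 0.59 [ 0.355 -0.119  0.012]
top jig [222.5 295. ] 0.59 [0.361 0.246 0.013]
top bar [314.5 169.3] 0.82 [0.624 0.045 0.021]
top bar [217.3 272. ] 0.76 [0.41  0.255 0.022]
top bar [397.6 275.5] 0.72 [ 0.394 -0.127  0.012]
top bar_face [313.1 172.5] 0.88 [0.617 0.048 0.023]
top bar_face [216.9 273.9] 0.7 [0.406 0.255 0.023]
top bar_face [400.8 275.4] 0.6 [ 0.396 -0.131  0.024]
top roundel [318.4 191.6] 0.93 [0.576 0.037 0.021]
top roundel [376.7 127.5] 0.62 [ 0.716 -0.094  0.011]
top pin [307.5 194.3] 0.86 [0.568 0.06  0.054]
top pin [384.5 114.7] 0.69 [ 0.735 -0.107  0.04 ]
top flat_mid [299.5 192. ] 0.84 [0.577 0.078 0.014]
top flat_mid [383.4 113.8] 0.75 [ 0.737 -0.104  0.04 ]Traceback (most recent call last):
  File "<stdin>", line 6, in <module>
ValueError: it knows: bar, bar_face, bracket, flat_mid, jig, keeper_post, pin, roundel, shade_ring, test_block
```

```bash

python3 - <<'E'
from h import *
for n in ['top','scene']:
    s=snapshot(n); save(s,n+'1.png'); np.savez('/tmp/'+n+'1.npz',**{k:s[k] for k in ['img','range_z','intrinsics','R','t']})
    for k in ['jig','bar','bar_face','roundel','pin','flat_mid','keeper_post','test_block','shade_ring','bracket']:
        for d in models.spot_point(k,s)[:3]:
            print(n,k,np.round(d['uv'],1),round(d['conf'],2),np.round(p2d(s,d['uv']),3))
E
```

```text
top jig [219.6 292.4] 0.86 [0.366 0.252 0.012]
top jig [395.1 298.9] 0.59 [ 0.345 -0.12   0.011]
top bar [314.6 171.5] 0.74 [0.62  0.045 0.022]
top bar [215.4 273.9] 0.65 [0.407 0.258 0.025]
top bar [316.8 195.7] 0.18 [0.567 0.041 0.024]
top bar_face [314.8 171.7] 0.89 [0.619 0.044 0.021]
top bar_face [216.7 272.2] 0.72 [0.41  0.255 0.023]
top bar_face [401.4 278.4] 0.68 [ 0.388 -0.135  0.012]
top roundel [376.9 125.2] 0.74 [ 0.721 -0.095  0.009]
top roundel [319.8 193.3] 0.72 [0.572 0.034 0.023]
top pin [383.6 113. ] 0.64 [ 0.738 -0.104  0.042]
top pin [306.3 192.2] 0.56 [0.572 0.062 0.054]
top flat_mid [384.  114.2] 0.71 [ 0.736 -0.105  0.04 ]
top flat_mid [302.2 192.6] 0.61 [0.575 0.072 0.02 ]
top keeper_post [390.4 336.1] 0.64 [ 0.28  -0.1    0.051]
top keeper_post [221.1 333.9] 0.63 [0.291 0.238 0.054]
top test_block [241.3 202. ] 0.9 [0.55  0.183 0.118]
top shade_ring [306.9 121.1] 0.74 [ 0.737  0.06  -0.001]
top shade_ring [314.3 191.3] 0.59 [0.577 0.046 0.022]
top bracket [396.7 194.7] 0.62 [ 0.567 -0.133  0.005]
top bracket [314.3 170.2] 0.34 [0.622 0.045 0.025]
scene jig [2
[... 581 characters left out ...]
1] 0.87 [ 0.742 -0.11   0.042]
scene pin [338.9 210.4] 0.86 [0.579 0.065 0.042]
scene flat_mid [244.3 286.2] 0.81 [ 0.751 -0.111  0.009]
scene flat_mid [342.3 214. ] 0.6 [0.572 0.073 0.021]
scene flat_mid [251.3 213.7] 0.32 [ 0.596 -0.12   0.037]
scene keeper_post [410.5 123.2] 0.94 [ 0.229  0.248 -0.003]
scene keeper_post [277.4 116. ] 0.77 [1.136 0.064 0.749]
scene keeper_post [328.4 180.5] 0.65 [0.505 0.038 0.054]
scene test_block [404.9 216.2] 0.89 [0.579 0.206 0.034]
scene shade_ring [330.8 287.5] 0.93 [0.739 0.057 0.   ]
scene shade_ring [328.7 235.2] 0.34 [0.631 0.046 0.023]
scene shade_ring [341.3 213.6] 0.16 [0.574 0.071 0.025]
scene bracket [250.7 214.4] 0.94 [ 0.597 -0.122  0.036]
```

View pics/top0.png

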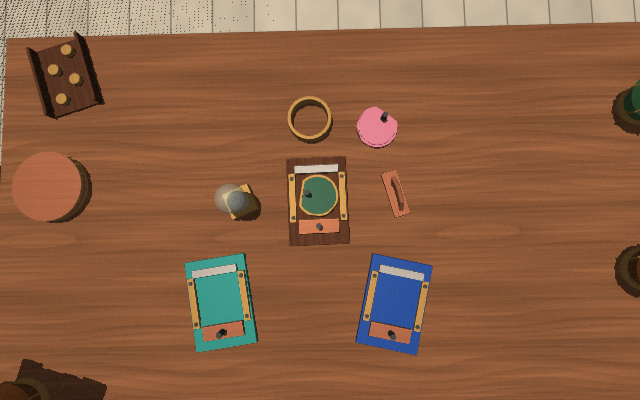

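```bash
python3 -c "
import cv2
i=cv2.imread('pics/top0.png'); cv2.imwrite('pics/top0c.png',cv2.resize(i[130:290,220:420],None,fx=4,fy=4)[:600])"
```

```text
(no output)
```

View pics/scene1.png

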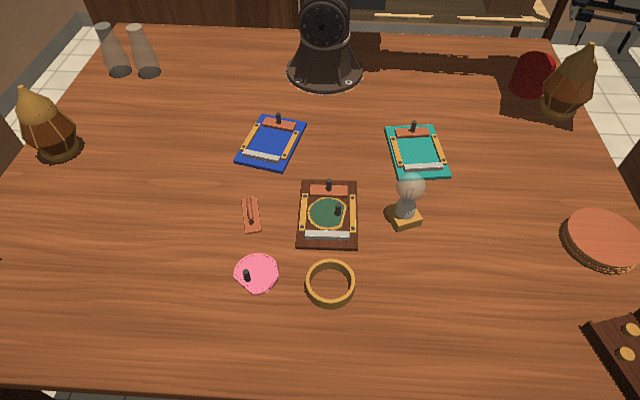

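View pics/top0c.png

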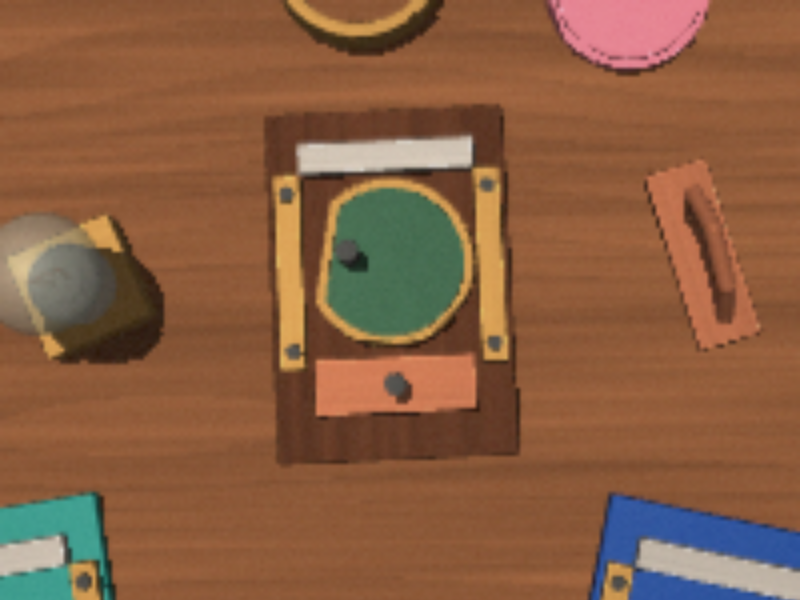

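The genuine set is the dark teak jig at about (314,200) in the top view. Its flat faces left (+y), roughly 85° from the bar, and the pin is at (306,193). The bulb block stands close on the left at (235,200). Next I'll measure these more finely.

```bash

cat >> h.py <<'E'
def cloud(s):
    h,w=s['range_z'].shape; u,v=np.meshgrid(np.arange(w),np.arange(h)); r=s['range_z']
    P=np.stack([u*r,v*r,r],-1).reshape(-1,3)@np.linalg.inv(s['intrinsics']).T
    return ((P-s['t'])@s['R']).reshape(h,w,3)
E
python3 - <<'E'
from h import *
for n in ['top','scene']:
    s=np.load('/tmp/%s1.npz'%n); P=cloud(s)
    def box(name,x0,x1,y0,y1,z0,z1):
        m=(P[...,0]>x0)&(P[...,0]<x1)&(P[...,1]>y0)&(P[...,1]<y1)&(P[...,2]>z0)&(P[...,2]<z1)&(s['range_z']>0)
        q=P[m]; 
        if len(q): print(n,name,len(q),np.round(np.percentile(q,[2,50,98],axis=0),3).tolist())
    box('bulb>.05',.45,.68,.12,.27,.045,.15)
    box('bulb>.09',.45,.68,.12,.27,.09,.15)
    box('block',.45,.68,.12,.27,.015,.03)
    box('pin',.53,.61,0,.1,.042,.06)
    box('post',.46,.53,0,.1,.042,.06)
    img=s['img'].astype(int)
    m=(img.min(-1)>170)&(abs(P[...,0]-.625)<.05)&(abs(P[...,1]-.045)<.07)
    q=P[m]; print(n,'bar',m.sum(),q.mean(0),q.min(0),q.max(0))
    if m.sum()>5:
        l=cv2.fitLine(q[:,:2].astype(np.float32),cv2.DIST_L2,0,.01,.01).ravel(); print(l, np.degrees(np.arctan2(-l[0],l[1])))
E
```

```text
top bulb>.05 781 [[0.532, 0.18, 0.052], [0.557, 0.202, 0.128], [0.585, 0.229, 0.137]]
top bulb>.09 759 [[0.532, 0.18, 0.109], [0.557, 0.202, 0.128], [0.585, 0.229, 0.137]]
top block 309 [[0.523, 0.172, 0.017], [0.548, 0.19, 0.024], [0.593, 0.223, 0.029]]
top pin 28 [[0.567, 0.057, 0.048], [0.572, 0.063, 0.053], [0.577, 0.067, 0.056]]
top post 27 [[0.498, 0.034, 0.052], [0.503, 0.04, 0.054], [0.509, 0.044, 0.056]]
top bar 281 [0.62600449 0.04168634 0.02364094] [ 0.61828312 -0.00386994  0.019429  ] [0.63345306 0.08675328 0.02719619]
[ 0.02201101 -0.9997577   0.6260045   0.04168634] -178.73875
scene bulb>.05 912 [[0.545, 0.18, 0.048], [0.572, 0.203, 0.119], [0.588, 0.23, 0.137]]
scene bulb>.09 683 [[0.543, 0.179, 0.097], [0.573, 0.203, 0.126], [0.588, 0.231, 0.137]]
scene block 390 [[0.541, 0.171, 0.016], [0.576, 0.198, 0.025], [0.595, 0.242, 0.029]]
scene pin 38 [[0.568, 0.056, 0.042], [0.575, 0.062, 0.052], [0.578, 0.067, 0.055]]
scene post 37 [[0.498, 0.033, 0.043], [0.506, 0.038, 0.052], [0.509, 0.044, 0.055]]
scene bar 209 [0.62687013 0.0402174  0.02431331] [ 0.61786664 -0.00369938  0.02115027] [0.63518327 0.08651996 0.02792816]
[ 0.02407254 -0.9997102   0.62687016  0.0402174 ] -178.6206
```

```bash
python3 - <<'E'
from h import *
s=snapshot('wrist'); save(s,'w0.png'); print(s['t'],s['R'], s['intrinsics']); print(-s['R'].T@s['t'])
E
```

```text
[ 0.67478441 -0.03165092  0.38931442] [[-3.01880650e-01 -9.53345581e-01  5.25340798e-04]
 [-9.22086529e-01  2.92122211e-01  2.53813015e-01]
 [-2.42124980e-01  7.61368283e-02 -9.67253161e-01]] [[291.12395477   0.         322.24793772]
 [  0.         291.12395477 203.55772076]
 [  0.           0.           1.        ]]
[0.26878222 0.62290751 0.38424453]
```

View pics/w0.png

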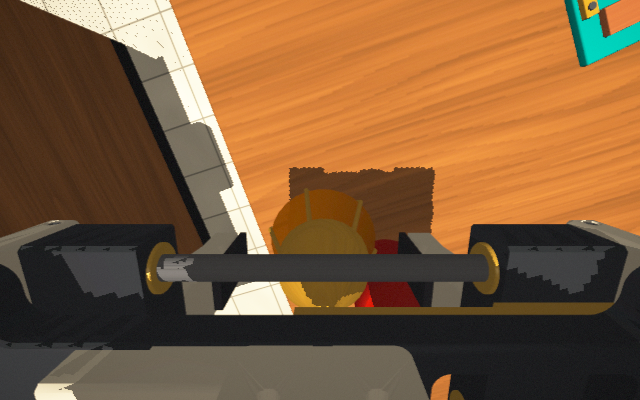

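The wrist view shows only the gripper and a lantern far from the jig. The bulb's nearest side is at y≈0.178, so it clears the work area. I'll move over the jig for a close wrist picture.

```bash

cat >> h.py <<'E'
from scipy.spatial.transform import Rotation as Ro
def plan(pos,yaw,o=None):
    o=o or telemetry.get_obs(); R=Ro.from_euler('xyz',o['orientation'],degrees=True)
    T=Ro.from_euler('xyz',[180,0,yaw],degrees=True)
    print('cur',np.round(o['clock'],2),np.round(o['tool_pos'],4),np.round(o['orientation'],2),'F',np.round(o['force'],1),'op',round(o['opening'],4))
    print('shift',np.round(R.inv().apply(np.array(pos)-o['tool_pos']),4),'rot',np.round((R.inv()*T).as_rotvec(degrees=True),2))
E
python3 - <<'E'
from h import *
plan([.575,.10,.20],-90)
E
```

```text
cur 1.5 [0.2045 0.6433 0.2266] [-180.      0.    -17.64] F [-0.9 -0.   0.7] op 0.0878
shift [0.5177 0.4055 0.0265] rot [-0.    0.   72.36]
```

Emit:
{"api": "jog_arm", "payload": {"targets": "0.043 0.034 0 0 0 6 0; 0.086 0.068 0 0 0 12 0; 0.129 0.101 0 0 0 18 0; 0.172 0.135 0 0 0 24 0; 0.216 0.169 0 0 0 30 0; 0.259 0.203 0 0 0 36 0; 0.302 0.236 0 0 0 42 0; 0.345 0.270 0.01 0 0 48 0"}}

```text
clock: 2.5
tool_pos: [0.4527, 0.2803, 0.2175]
orientation: [-179.9, 0.1, -65.8]
force: [0.5, 0.0, 0.3]
opening: 0.0441
```

```bash
python3 -c "
from h import *
plan([.575,.10,.20],-90)"
```

```text
cur 2.5 [0.4527 0.2803 0.2175] [-1.7987e+02  5.0000e-02 -6.5810e+01] F [0.5 0.  0.3] op 0.0441
shift [ 0.2146 -0.0376  0.0174] rot [-0.12  0.08 24.19]
```

Emit:
{"api": "jog_arm", "payload": {"targets": "0.043 -0.0075 0.0035 0 0 5 0; 0.086 -0.015 0.007 0 0 10 0; 0.129 -0.023 0.0105 0 0 15 0; 0.172 -0.030 0.014 0 0 20 0; 0.2146 -0.0376 0.0174 -0.1 0.1 24.2 0; 0.2146 -0.0376 0.0174 -0.1 0.1 24.2 0; 0.2146 -0.0376 0.0174 -0.1 0.1 24.2 0; 0.2146 -0.0376 0.0174 -0.1 0.1 24.2 0"}}

```text
clock: 3.5
tool_pos: [0.5747, 0.1008, 0.2003]
orientation: [-180.0, 0.0, -89.9]
force: [-1.3, 0.1, 0.2]
opening: 0.0442
```

```bash
python3 - <<'E'
from h import *
s=snapshot('wrist'); save(s,'w1.png'); np.savez('/tmp/w1.npz',**{k:s[k] for k in ['img','range_z','intrinsics','R','t']})
for k in ['bar','bar_face','roundel','pin','flat_mid','keeper_post']:
    for d in models.spot_point(k,s)[:2]:
        print(k,np.round(d['uv'],1),round(d['conf'],2),np.round(p2d(s,d['uv']),4))
plan([.575,.1,.2],-90)
E
```

```text
bar [283.8 135. ] 0.88 [0.6172 0.0414 0.024 ]
bar_face [283.8 136. ] 0.9 [0.6173 0.0425 0.0237]
roundel [183.8   7.3] 0.66 [ 0.72   -0.0886  0.01  ]
roundel [330.  136.9] 0.63 [0.5656 0.0434 0.0223]
pin [324.4 168.5] 0.25 [0.5716 0.0805 0.0119]
flat_mid [322.8 165.6] 0.83 [0.5736 0.076  0.0201]
keeper_post [389.1 137. ] 0.82 [0.5063 0.0424 0.0545]
keeper_post [554.3 303.6] 0.66 [0.4925 0.0927 0.268 ]
cur 3.85 [0.5749 0.1004 0.2002] [-1.7996e+02 -1.0000e-02 -8.9970e+01] F [-0.9 -0.1  0.3] op 0.0437
shift [ 0.0004 -0.0001  0.0002] rot [-0.04 -0.01  0.03]
```

View pics/w1.png

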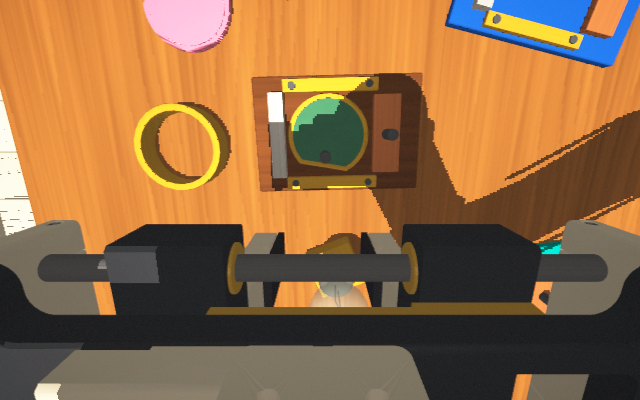

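The wrist view shows the jig clearly: bar at (277,135), roundel at (328,132) with its flat along the lower edge near (322,165), pin at (325,157), keeper post at (390,135). I'll rectify it on the roundel's top plane to measure.

```bash

cat >> h.py <<'E'
def rect(s,z,x0,x1,y0,y1,mm=0.25):
    # rows: x descending, cols: y descending
    xs=np.arange(x1,x0,-mm/1000); ys=np.arange(y1,y0,-mm/1000)
    Y,X=np.meshgrid(ys,xs); P=np.stack([X,Y,np.full_like(X,z)],-1)
    c=P@s['R'].T+s['t']; p=c@s['intrinsics'].T; u=(p[...,0]/p[...,2]).astype(np.float32); v=(p[...,1]/p[...,2]).astype(np.float32)
    return cv2.remap(np.ascontiguousarray(s['img']),u,v,cv2.INTER_CUBIC)
E
python3 - <<'E'
from h import *
s=np.load('/tmp/w1.npz')
r=rect(s,.022,.49,.64,-.03,.11)
# grid
g=r.copy()
for x in np.arange(.50,.64,.02): cv2.line(g,(0,int((.64-x)*4000)),(g.shape[1],int((.64-x)*4000)),(0,0,255),1); cv2.putText(g,'%.2f'%x,(0,int((.64-x)*4000)),0,.4,(255,255,255))
for y in np.arange(-.02,.11,.02): cv2.line(g,(int((.11-y)*4000),0),(int((.11-y)*4000),g.shape[0]),(0,0,255),1); cv2.putText(g,'%.2f'%y,(int((.11-y)*4000),595),0,.4,(255,255,255))
cv2.imwrite('pics/r1.png',g[:,:,::-1])
E
```

```text
(no output)
```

View pics/r1.png

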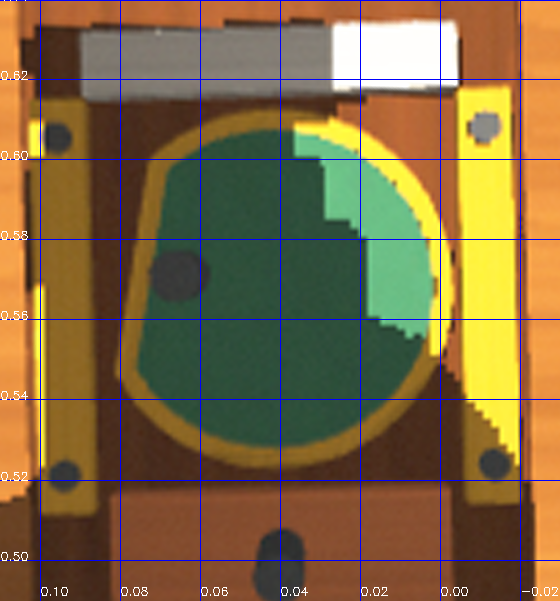

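```bash
python3 -c "
from h import *
plan([.5716,.063,.032],-90)"
```

```text
cur 3.85 [0.5749 0.1004 0.2002] [-1.7996e+02 -1.0000e-02 -8.9970e+01] F [-0.9 -0.1  0.3] op 0.0437
shift [0.0374 0.0034 0.1682] rot [-0.04 -0.01  0.03]
```

Emit:
{"api": "jog_arm", "payload": {"targets": "0.037 0.0034 0.03 0 0 0 0; 0.0374 0.0034 0.07 0 0 0 0; 0.0374 0.0034 0.105 0 0 0 0; 0.0374 0.0034 0.135 0 0 0 0; 0.0374 0.0034 0.155 0 0 0 -0.2; 0.0374 0.0034 0.168 0 0 0 -0.4; 0.0374 0.0034 0.168 0 0 0 -0.5; 0.0374 0.0034 0.168 0 0 0 -0.6"}}

```text
clock: 4.85
tool_pos: [0.5722, 0.0632, 0.033]
orientation: [-179.9, 0.0, -90.0]
force: [-0.6, 0.0, 0.3]
opening: 0.0192
```

```bash
python3 - <<'E'
from h import *
s=snapshot('wrist'); save(s,'w2.png')
t=snapshot('scene'); cv2.imwrite('pics/s2.png',cv2.resize(t['img'][140:300,220:460,::-1],None,fx=3,fy=3))
plan([.5716,.063,.032],-90)
E
```

```text
cur 4.95 [0.5723 0.0633 0.0332] [-1.7987e+02  3.0000e-02 -8.9960e+01] F [ 0.2 -0.3  0. ] op 0.0174
shift [0.0003 0.0007 0.0012] rot [-0.13  0.03  0.04]
```

View pics/w2.png

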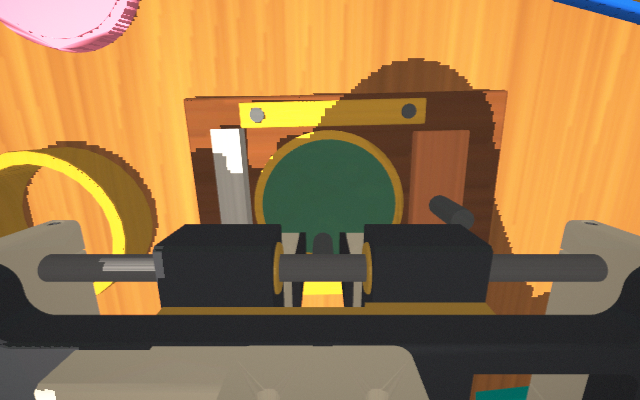

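View pics/s2.png

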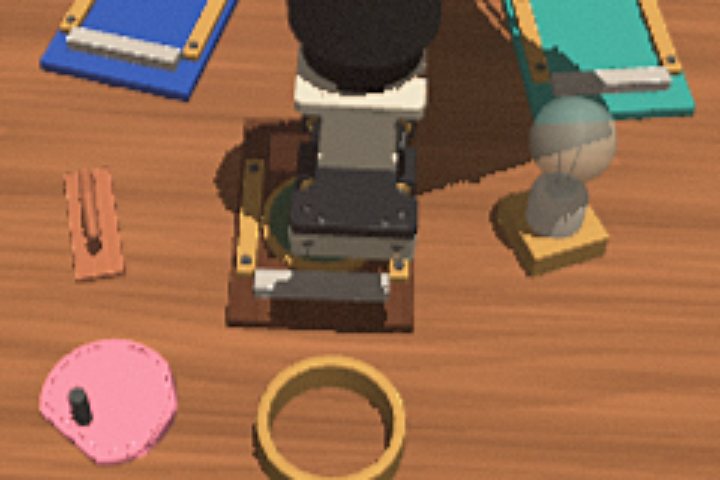

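The pin is between the pads at wrist (322,245), and the bulb is well clear of the gripper. Closing now.

Emit:
{"api": "jog_arm", "payload": {"targets": "0 0 0.001 0 0 0 -0.75; 0 0 0.001 0 0 0 -0.8; 0 0 0.001 0 0 0 -0.85; 0 0 0.001 0 0 0 -0.9; 0 0 0.001 0 0 0 -1; 0 0 0.001 0 0 0 -1; 0 0 0.001 0 0 0 -1; 0 0 0.001 0 0 0 -1"}}

```text
clock: 5.95
tool_pos: [0.5726, 0.0635, 0.0328]
orientation: [-179.8, 0.0, -89.9]
force: [-1.2, 0.6, 6.0]
opening: 0.0111
```

```bash
python3 - <<'E'
from h import *
o=telemetry.get_obs(); p=o['tool_pos']
plan([p[0],p[1],.032],-90,o)
R=Ro.from_euler('xyz',o['orientation'],degrees=True)
# centre of roundel from pin
a0=81.3
c=p[:2]-.022*np.array([np.cos(np.radians(a0)),np.sin(np.radians(a0))]); print('centre',c)
for d in np.linspace(10,80,8):
    a=np.radians(a0-d); q=c+.022*np.array([np.cos(a),np.sin(a)])
    print(np.round(R.inv().apply([q[0]-p[0],q[1]-p[1],0]),4),d)
E
```

```text
cur 5.95 [0.5726 0.0635 0.0328] [-1.7982e+02  4.0000e-02 -8.9940e+01] F [-1.2  0.6  6. ] op 0.0111
shift [0.     0.     0.0008] rot [-0.18  0.04  0.06]
centre [0.56926805 0.04171829]
[ 0.0009 -0.0037  0.    ] 10.0
[ 0.0025 -0.0072  0.    ] 20.0
[ 0.0046 -0.0104  0.    ] 30.0
[ 0.0072 -0.0132  0.    ] 40.0
[ 0.0103 -0.0155  0.    ] 50.0
[ 0.0138 -0.0172  0.    ] 60.0
[ 0.0175 -0.0182  0.    ] 70.0
[ 0.0213 -0.0186  0.    ] 80.0
```

Emit:
{"api": "jog_arm", "payload": {"targets": "0.0004 -0.0019 0 0 0 5 -1; 0.0009 -0.0037 0 0 0 10 -1; 0.0016 -0.0055 0 0 0 15 -1; 0.0025 -0.0072 0 0 0 20 -1; 0.0035 -0.0088 0 0 0 25 -1; 0.0046 -0.0104 0 0 0 30 -1; 0.0059 -0.0119 0 0 0 35 -1; 0.0072 -0.0132 0 0 0 40 -1"}}

```text
clock: 6.95
tool_pos: [0.5859, 0.0562, 0.0328]
orientation: [-179.9, 0.1, -130.1]
force: [-0.7, -0.3, 1.6]
opening: 0.0111
```

```bash
python3 - <<'E'
from h import *
o=telemetry.get_obs(); p=o['tool_pos']; print(p,o['orientation'],o['force'],o['moment'],o['opening'])
for n in ['top','wrist']:
    s=snapshot(n); save(s,n+'3.png'); 
    print(n,[(np.round(d['uv'],1),round(d['conf'],2)) for d in models.spot_point('flat_mid',s)[:2]])
E
```

```text
[0.58591718 0.05615005 0.03279841] [-1.79887843e+02  1.42471142e-01 -1.30105420e+02] [-0.69283426 -0.25096494  1.58884813] [ 0.05275709 -0.12055508  0.02357845] 0.011065635797037104
top [(array([382.9, 113.5]), 0.96)]
wrist [(array([319.1, 260.4]), 0.91)]
```

View pics/wrist3.png

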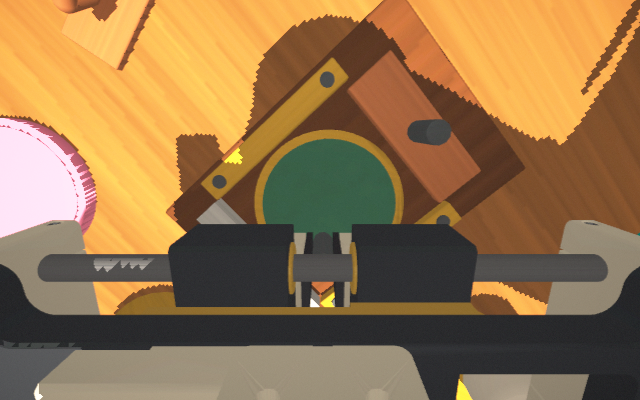

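The roundel sits at the same image position relative to the gripper as before, so it turned with the tool, and the forces are small. Second half of the turn next.

```bash
python3 - <<'E'
from h import *
o=telemetry.get_obs(); p=o['tool_pos']
R=Ro.from_euler('xyz',o['orientation'],degrees=True)
c0=np.array([.56926805,.04171829]); c1=np.array([.5693,.0414])
print('res',p[:2]-c0-.022*np.array([np.cos(np.radians(41.3)),np.sin(np.radians(41.3))]))
for i,d in enumerate(np.linspace(5,40,8)):
    a=np.radians(41.2-d); c=c0+(c1-c0)*(i+1)/8; q=c+.022*np.array([np.cos(a),np.sin(a)])
    print(np.round(R.inv().apply([q[0]-p[0],q[1]-p[1],0]),4),d)
E
```

```text
res [ 1.43657361e-04 -7.02321914e-05]
[ 0.0005 -0.0018  0.    ] 5.0
[ 0.001  -0.0037  0.    ] 10.0
[ 0.0018 -0.0055  0.    ] 15.0
[ 0.0026 -0.0072  0.    ] 20.0
[ 0.0037 -0.0089  0.    ] 25.0
[ 0.0048 -0.0105  0.    ] 30.0
[ 0.0061 -0.0119  0.    ] 35.0
[ 0.0076 -0.0133  0.    ] 40.0
```

Emit:
{"api": "jog_arm", "payload": {"targets": "0.0005 -0.0018 0 0 0 5 -1; 0.001 -0.0037 0 0 0 10 -1; 0.0018 -0.0055 0 0 0 15 -1; 0.0026 -0.0072 0 0 0 20 -1; 0.0037 -0.0089 0 0 0 25 -1; 0.0048 -0.0105 0 0 0 30 -1; 0.0061 -0.0119 0 0 0 35 -1; 0.0076 -0.0133 0 0 0 40 -1"}}

```text
clock: 8.15
tool_pos: [0.5912, 0.0419, 0.0328]
orientation: [180.0, 0.2, -169.9]
force: [0.5, -0.2, 1.6]
opening: 0.011
```

```bash
python3 - <<'E'
from h import *
o=telemetry.get_obs(); p=o['tool_pos']; print(o['moment'])
th=np.radians(1.2)
plan([p[0]+.008*np.cos(th),p[1]+.008*np.sin(th),.033],-170,o)
for n in ['top','wrist']:
    s=snapshot(n); save(s,n+'4.png') 
E
```

```text
[ 0.07571939 -0.16876964  0.0695892 ]
cur 8.15 [0.5912 0.0419 0.0328] [ 179.99    0.19 -169.87] F [ 0.5 -0.2  1.6] op 0.011
shift [-0.0079 -0.0012 -0.0001] rot [0.01 0.19 0.13]
```

View pics/wrist4.png

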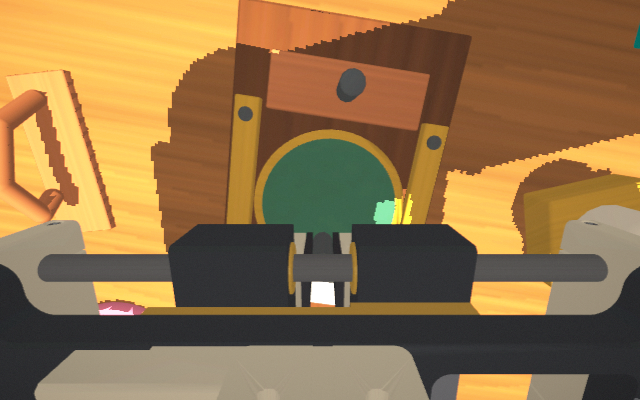

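The turn went to plan and forces stay low. Now I'll advance towards the bar: 8 mm first, then in small steps.

Emit:
{"api": "jog_arm", "payload": {"targets": "-0.0015 -0.0002 0 0 0 0 -1; -0.003 -0.0004 0 0 0 0 -1; -0.0045 -0.0007 0 0 0 0 -1; -0.006 -0.0009 0 0 0 0 -1; -0.007 -0.001 0 0 0 0 -1; -0.0079 -0.0012 0 0 0 0 -1; -0.0079 -0.0012 0 0 0 0 -1; -0.0079 -0.0012 0 0 0 0 -1"}}

```text
clock: 9.25
tool_pos: [0.5994, 0.0419, 0.0328]
orientation: [-180.0, 0.2, -169.8]
force: [-0.3, -0.0, 2.5]
opening: 0.0108
```

```bash
python3 - <<'E'
from h import *
o=telemetry.get_obs(); p=o['tool_pos']; print(o['force'],o['moment'])
th=np.radians(1.2)
plan([p[0]+.003*np.cos(th),p[1]+.003*np.sin(th),.0328],-170,o)
s=snapshot('scene'); save(s,'scene5.png'); cv2.imwrite('pics/s5.png',cv2.resize(s['img'][170:260,270:400,::-1],None,fx=6,fy=6,interpolation=cv2.INTER_CUBIC))
E
```

```text
[-0.30163996 -0.0262683   2.54149615] [-0.0777202   0.43967422  0.00796553]
cur 9.25 [0.5994 0.0419 0.0328] [-180.     0.2 -169.8] F [-0.3 -0.   2.5] op 0.0108
shift [-0.003  -0.0005  0.    ] rot [0.  0.2 0.2]
```

View pics/s5.png

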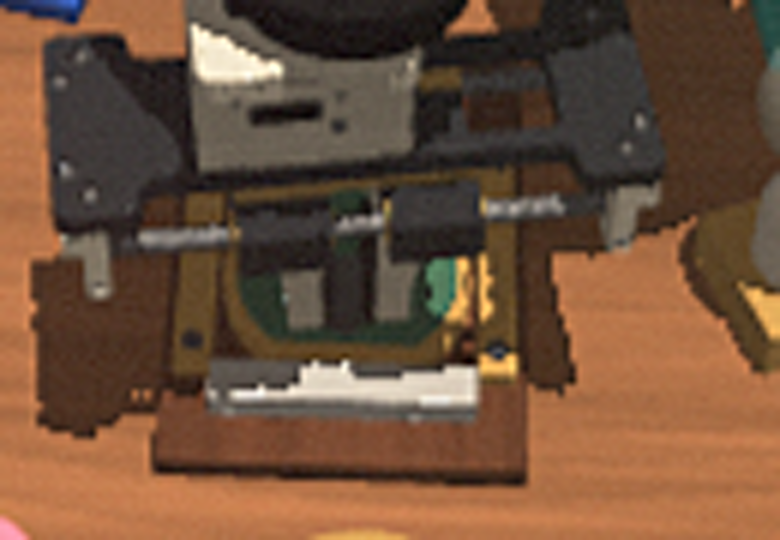

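The flat now faces the bar with a small gap, and the contact force is near zero.

Emit:
{"api": "jog_arm", "payload": {"targets": "-0.0003 0 0 0 0 0 -1; -0.0006 -0.0001 0 0 0 0 -1; -0.0009 -0.0001 0 0 0 0 -1; -0.0012 -0.0002 0 0 0 0 -1; -0.0015 -0.0002 0 0 0 0 -1; -0.0015 -0.0002 0 0 0 0 -1; -0.0015 -0.0002 0 0 0 0 -1; -0.0015 -0.0002 0 0 0 0 -1"}}

```text
clock: 10.3
tool_pos: [0.601, 0.042, 0.0328]
orientation: [180.0, 0.2, -169.8]
force: [-1.9, -0.6, 2.6]
opening: 0.0112
```

Emit:
{"api": "jog_arm", "payload": {"targets": "-0.0002 0 0 0 0 0 -1; -0.0004 -0.0001 0 0 0 0 -1; -0.0006 -0.0001 0 0 0 0 -1; -0.0008 -0.0001 0 0 0 0 -1; -0.0008 -0.0001 0 0 0 0 -1; -0.0008 -0.0001 0 0 0 0 -1; -0.0008 -0.0001 0 0 0 0 -1; -0.0008 -0.0001 0 0 0 0 -1"}}

```text
clock: 11.3
tool_pos: [0.6018, 0.0421, 0.0328]
orientation: [180.0, 0.2, -169.8]
force: [-1.7, -0.4, 2.6]
opening: 0.0107
```

```bash
python3 - <<'E'
from h import *
F=[]
for i in range(3):
    s=snapshot('top' if i<2 else 'scene'); o=telemetry.get_obs(); print(np.round(o['tool_pos'],5),np.round(o['force'],2),np.round(o['moment'],3))
cv2.imwrite('pics/s6.png',cv2.resize(s['img'][170:260,270:400,::-1],None,fx=6,fy=6,interpolation=cv2.INTER_CUBIC))
E
```

```text
[0.60179 0.04208 0.03285] [-2.05 -0.48  2.22] [-0.007  0.622  0.049]
[0.60176 0.04206 0.03283] [-2.86  0.22  2.29] [-0.089  0.653 -0.002]
[0.60178 0.04206 0.03283] [-2.31 -0.42  1.91] [-0.103  0.64   0.006]
```

View pics/s6.png

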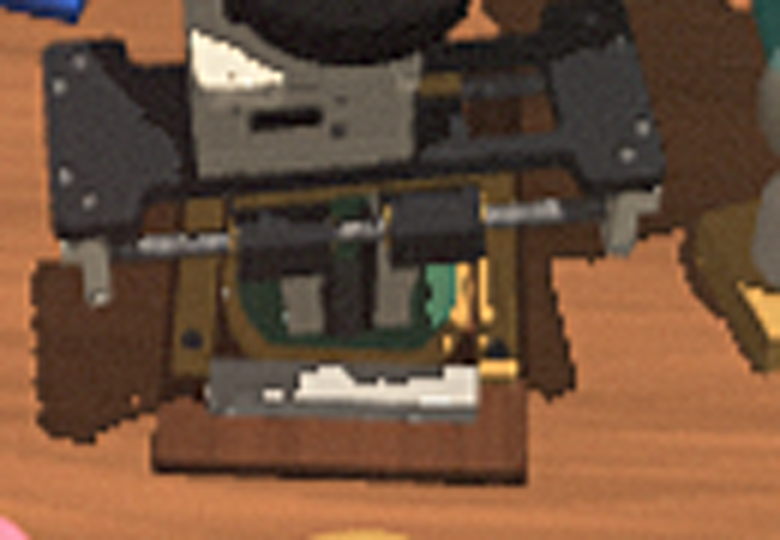

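Emit:
{"api": "jog_arm", "payload": {"targets": "-0.0002 0 0 0 0 0 -1; -0.0004 -0.0001 0 0 0 0 -1; -0.0006 -0.0001 0 0 0 0 -1; -0.0008 -0.0001 0 0 0 0 -1; -0.0008 -0.0001 0 0 0 0 -1; -0.0008 -0.0001 0 0 0 0 -1; -0.0008 -0.0001 0 0 0 0 -1; -0.0008 -0.0001 0 0 0 0 -1"}}

```text
clock: 12.45
tool_pos: [0.6026, 0.0421, 0.0329]
orientation: [180.0, 0.2, -169.8]
force: [-1.4, -0.4, 1.3]
opening: 0.0111
```

```bash
python3 - <<'E'
from h import *
for i in range(2):
    s=snapshot('scene'); o=telemetry.get_obs(); print(np.round(o['tool_pos'],5),np.round(o['force'],2),np.round(o['moment'],3),np.round(o['orientation'],2))
E
```

```text
[0.60261 0.0421  0.03286] [-2.36 -0.23  1.11] [-0.062  0.561  0.042] [-180.      0.22 -169.8 ]
[0.60262 0.0421  0.03283] [-2.1  -0.59  1.66] [-0.02   0.604  0.012] [-180.      0.22 -169.8 ]
```

Force is unchanged, so this is bed friction and not bar contact. Continuing in small steps.

Emit:
{"api": "jog_arm", "payload": {"targets": "-0.0002 0 0 0 0 0 -1; -0.0004 -0.0001 0 0 0 0 -1; -0.0006 -0.0001 0 0 0 0 -1; -0.0008 -0.0001 0 0 0 0 -1; -0.0008 -0.0001 0 0 0 0 -1; -0.0008 -0.0001 0 0 0 0 -1; -0.0008 -0.0001 0 0 0 0 -1; -0.0008 -0.0001 0 0 0 0 -1"}}

```text
clock: 13.55
tool_pos: [0.6034, 0.0421, 0.0328]
orientation: [-180.0, 0.2, -169.8]
force: [-1.7, 0.0, 1.5]
opening: 0.0111
```

```bash
python3 - <<'E'
from h import *
for i in range(2):
    s=snapshot('scene'); o=telemetry.get_obs(); print(np.round(o['tool_pos'],5),np.round(o['force'],2),np.round(o['moment'],3),np.round(o['orientation'],2))
E
```

```text
[0.60347 0.04217 0.03286] [-1.67 -0.14  1.27] [-0.097  0.532  0.061] [ 180.      0.22 -169.8 ]
[0.6034  0.04215 0.03282] [-1.15 -0.97  1.57] [-0.078  0.543  0.015] [ 180.      0.22 -169.8 ]
```

Emit:
{"api": "jog_arm", "payload": {"targets": "-0.0002 0 0 0 0 0 -1; -0.0004 -0.0001 0 0 0 0 -1; -0.0006 -0.0001 0 0 0 0 -1; -0.0008 -0.0001 0 0 0 0 -1; -0.0008 -0.0001 0 0 0 0 -1; -0.0008 -0.0001 0 0 0 0 -1; -0.0008 -0.0001 0 0 0 0 -1; -0.0008 -0.0001 0 0 0 0 -1"}}

```text
clock: 14.65
tool_pos: [0.6041, 0.0421, 0.0328]
orientation: [-180.0, 0.2, -169.8]
force: [-5.2, -0.3, 2.8]
opening: 0.0111
```

```bash
python3 - <<'E'
from h import *
for i in range(2):
    s=snapshot('scene'); o=telemetry.get_obs(); print(np.round(o['tool_pos'],5),np.round(o['force'],2),np.round(o['moment'],3),np.round(o['orientation'],2))
cv2.imwrite('pics/s7.png',cv2.resize(s['img'][170:260,270:400,::-1],None,fx=6,fy=6,interpolation=cv2.INTER_CUBIC))
E
```

```text
[0.60409 0.04211 0.03281] [-4.88 -0.3   4.2 ] [ 0.038  1.557 -0.009] [-180.     0.2 -169.8]
[0.60408 0.04211 0.0328 ] [-5.    0.07  4.61] [0.006 1.557 0.041] [-180.     0.2 -169.8]
```

View pics/s7.png

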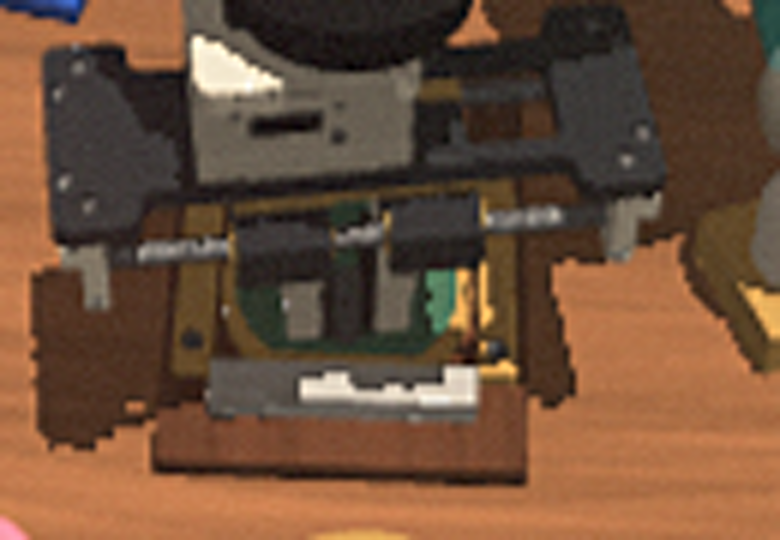

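The bar is touched: force is now −5 N (about 3 N above friction) and the moment jumped. I'll open, lift clear and check the angle from above.

Emit:
{"api": "jog_arm", "payload": {"targets": "0 0 0 0 0 0 -0.7; 0 0 0 0 0 0 -0.4; 0 0 0 0 0 0 0; 0 0 -0.03 0 0 0 0; 0 0 -0.07 0 0 0 0; 0.01 0 -0.11 0 0 0 0; 0.025 0 -0.14 0 0 0 0; 0.04 0 -0.15 0 0 0 0"}}

```text
clock: 15.75
tool_pos: [0.5648, 0.0352, 0.1847]
orientation: [180.0, 0.4, -169.8]
force: [-0.1, 0.1, 0.2]
opening: 0.0441
```

```bash
python3 - <<'E'
from h import *
s=snapshot('wrist'); save(s,'w8.png'); np.savez('/tmp/w8.npz',**{k:s[k] for k in ['img','range_z','intrinsics','R','t']})
plan([.6,.04,.18],-170)
E
```

```text
cur 15.8 [0.563  0.0348 0.185 ] [ 179.95    0.37 -169.82] F [-2.2 -0.4 -0.6] op 0.044
shift [-0.0373 -0.0014  0.0052] rot [0.05 0.37 0.18]
```

View pics/w8.png

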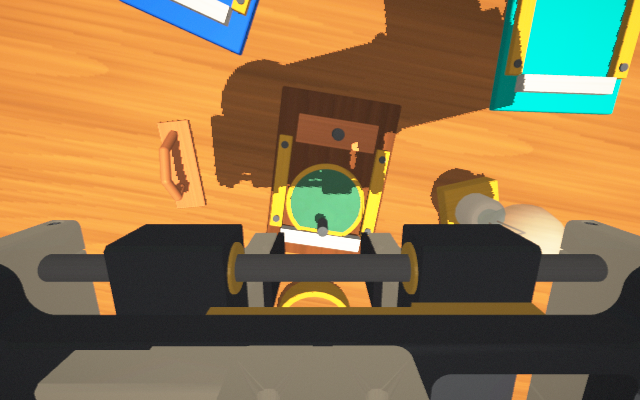

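```bash
python3 - <<'E'
from h import *
s=np.load('/tmp/w8.npz')
r=rect(s,.022,.49,.64,-.03,.11)
g=r.copy()
cv2.imwrite('pics/r8.png',g[:,:,::-1])
E
```

```text
(no output)
```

View pics/r8.png

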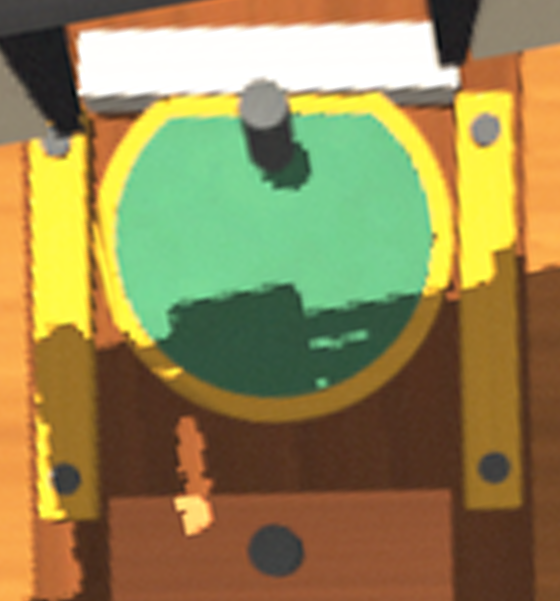

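```bash
python3 - <<'E'
from h import *
s=np.load('/tmp/w8.npz')
def fit(pts):
    pts=np.array(pts,np.float32); l=cv2.fitLine(pts,cv2.DIST_HUBER,0,.01,.01).ravel(); return np.degrees(np.arctan2(l[1],l[0])),l[2:]
r=rect(s,.022,.49,.64,-.03,.11).astype(int)
A=[];B=[]
for c in list(range(180,232))+list(range(310,360)):
    # yellow->green: R - G sign
    col=r[85:150,c]; d=col[:,0]-col[:,1]   # yellow R~>=G, green R<G
    j=np.where((d[:-1]>-20)&(d[1:]<=-20))[0]
    if len(j): A.append((c,85+j[-1] if False else 85+j[0]))
r2=rect(s,.024,.49,.64,-.03,.11).astype(int)
for c in range(110,430):
    b=r2[30:115,c].min(-1); j=np.where((b[:-1]>=200)&(b[1:]<200))[0]
    if len(j): B.append((c,30+j[0]))
print('flat rim inner',fit(A),len(A)); print('bar top front edge',fit(B),len(B))
E
```

```text
flat rim inner (np.float32(-0.97273684), array([273. , 113.7], dtype=float32)) 102
bar top front edge (np.float32(-1.4477648), array([273.07794,  92.14909], dtype=float32)) 320
```

Flat and bar agree within about 0.5°, and the rim meets the bar's edge, so the roundel is flush. The post shows at about (338,134) in the wrist view. Next is the keeper post.

```bash
python3 - <<'E'
from h import *
s=snapshot('wrist'); P=cloud(s)
m=(abs(P[...,0]-.504)<.025)&(abs(P[...,1]-.04)<.03)&(P[...,2]>.046)&(P[...,2]<.06)
q=P[m]; print(len(q),q.mean(0),q.min(0),q.max(0))
plan([.504,.040,.032],-178.8)
E
```

```text
117 [0.50213372 0.03998235 0.05347567] [0.49666492 0.03451971 0.0515143 ] [0.50755468 0.0455998  0.0561881 ]
cur 15.85 [0.5635 0.0349 0.1838] [ 179.96    0.32 -169.8 ] F [0.6 0.  0.2] op 0.0437
shift [0.0585 0.0154 0.1515] rot [0.06 0.32 9.  ]
```

Emit:
{"api": "jog_arm", "payload": {"targets": "0.03 0.008 0.01 0 0 5 0; 0.0585 0.0154 0.03 0.1 0.3 9 0; 0.0585 0.0154 0.06 0.1 0.3 9 0; 0.0585 0.0154 0.095 0.1 0.3 9 0; 0.0585 0.0154 0.125 0.1 0.3 9 0; 0.0585 0.0154 0.145 0.1 0.3 9 -0.2; 0.0585 0.0154 0.1515 0.1 0.3 9 -0.5; 0.0585 0.0154 0.1515 0.1 0.3 9 -0.6"}}

```text
clock: 16.85
tool_pos: [0.5037, 0.0398, 0.0314]
orientation: [-179.9, -0.1, -178.8]
force: [0.7, -0.7, -0.1]
opening: 0.021
```

```bash
python3 - <<'E'
from h import *
s=snapshot('wrist'); save(s,'w9.png')
plan([.504,.040,.032],-178.8)
E
```

```text
cur 16.9 [0.5042 0.04   0.0321] [-1.7995e+02  1.0000e-02 -1.7879e+02] F [-1.3 -1.3  0.1] op 0.0193
shift [ 0.0002 -0.      0.0001] rot [-0.05  0.01  0.01]
```

View pics/w9.png

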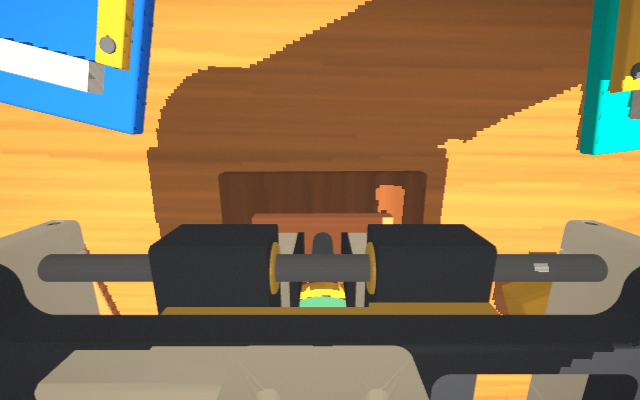

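The post is centred between the fingers at (322,243). Closing on it.

Emit:
{"api": "jog_arm", "payload": {"targets": "0 0 0 0 0 0 -0.75; 0 0 0 0 0 0 -0.8; 0 0 0 0 0 0 -0.9; 0 0 0 0 0 0 -1; 0 0 0 0 0 0 -1; 0 0 0 0 0 0 -1; 0 0 0 0 0 0 -1; 0 0 0 0 0 0 -1"}}

```text
clock: 17.9
tool_pos: [0.5046, 0.0398, 0.0327]
orientation: [-179.9, 0.1, -178.8]
force: [-0.6, -3.9, 6.0]
opening: 0.0111
```

```bash
python3 - <<'E'
from h import *
plan([.504+.015,.040+.0003,.0325],-178.8); print(telemetry.get_obs()['moment'])
E
```

```text
cur 17.9 [0.5046 0.0398 0.0327] [-1.7995e+02  6.0000e-02 -1.7878e+02] F [-0.6 -3.9  6. ] op 0.0111
shift [-0.0144  0.0001  0.0003] rot [-0.05  0.06  0.02]
[-1.45452863 -0.15342637  0.03095006]
```

Emit:
{"api": "jog_arm", "payload": {"targets": "-0.002 0 0 0 0 0 -1; -0.004 0 0 0 0 0 -1; -0.006 0 0 0 0 0 -1; -0.008 0 0 0 0 0 -1; -0.010 0 0 0 0 0 -1; -0.0115 0 0 0 0 0 -1; -0.013 0 0 0 0 0 -1; -0.013 0 0 0 0 0 -1"}}

```text
clock: 18.9
tool_pos: [0.5179, 0.0401, 0.0328]
orientation: [-180.0, 0.1, -178.8]
force: [-0.1, -3.0, 4.1]
opening: 0.0109
```

```bash
python3 - <<'E'
from h import *
s=snapshot('scene'); o=telemetry.get_obs(); print(np.round(o['tool_pos'],5),np.round(o['force'],2),np.round(o['moment'],3),np.round(o['orientation'],2))
cv2.imwrite('pics/s10.png',cv2.resize(s['img'][150:260,260:400,::-1],None,fx=5,fy=5,interpolation=cv2.INTER_CUBIC))
E
```

```text
[0.51784 0.04011 0.03277] [-0.11 -2.48  2.6 ] [-0.894  0.007 -0.026] [-1.7995e+02  9.0000e-02 -1.7878e+02]
```

View pics/s10.png

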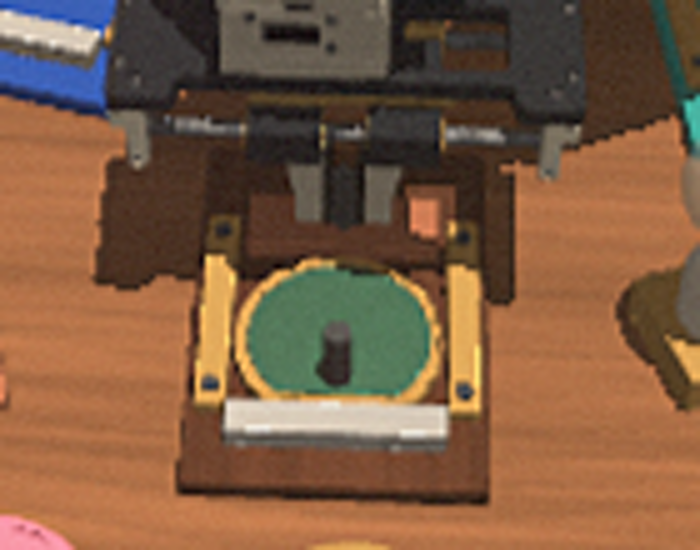

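Keeper moves freely, the roundel stays flush, and a small gap remains. Approaching in finer steps.

Emit:
{"api": "jog_arm", "payload": {"targets": "-0.0003 0 0 0 0 0 -1; -0.0006 0 0 0 0 0 -1; -0.0009 0 0 0 0 0 -1; -0.0012 0 0 0 0 0 -1; -0.0015 0 0 0 0 0 -1; -0.0015 0 0 0 0 0 -1; -0.0015 0 0 0 0 0 -1; -0.0015 0 0 0 0 0 -1"}}

```text
clock: 19.95
tool_pos: [0.5194, 0.0402, 0.0328]
orientation: [-180.0, 0.1, -178.8]
force: [-2.2, -1.6, 3.4]
opening: 0.0111
```

Emit:
{"api": "jog_arm", "payload": {"targets": "-0.0002 0 0 0 0 0 -1; -0.0004 0 0 0 0 0 -1; -0.0006 0 0 0 0 0 -1; -0.0006 0 0 0 0 0 -1; -0.0006 0 0 0 0 0 -1; -0.0006 0 0 0 0 0 -1; -0.0006 0 0 0 0 0 -1; -0.0006 0 0 0 0 0 -1"}}

```text
clock: 20.95
tool_pos: [0.52, 0.0402, 0.0328]
orientation: [-180.0, 0.1, -178.8]
force: [-1.7, -3.0, 3.3]
opening: 0.0113
```

```bash
python3 - <<'E'
from h import *
for i in range(2):
    s=snapshot('scene'); o=telemetry.get_obs(); print(np.round(o['tool_pos'],5),np.round(o['force'],2),np.round(o['moment'],3),np.round(o['orientation'],2))
cv2.imwrite('pics/s11.png',cv2.resize(s['img'][150:260,260:400,::-1],None,fx=5,fy=5,interpolation=cv2.INTER_CUBIC))
E
```

```text
[0.52002 0.04018 0.03279] [-1.49 -2.06  3.89] [-0.707  0.463  0.024] [-1.7995e+02  1.0000e-01 -1.7878e+02]
[0.52004 0.04016 0.03279] [-3.13 -2.06  3.3 ] [-0.726  0.458  0.072] [-1.7995e+02  1.0000e-01 -1.7878e+02]
```

View pics/s11.png

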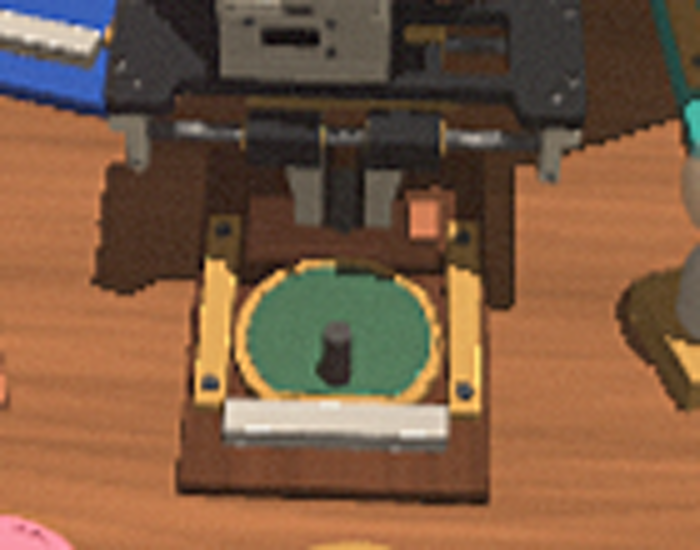

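Only keeper friction (about 2 N) shows so far. Continuing with 0.5 mm per call.

Emit:
{"api": "jog_arm", "payload": {"targets": "-0.0002 0 0 0 0 0 -1; -0.0004 0 0 0 0 0 -1; -0.0006 0 0 0 0 0 -1; -0.0006 0 0 0 0 0 -1; -0.0006 0 0 0 0 0 -1; -0.0006 0 0 0 0 0 -1; -0.0006 0 0 0 0 0 -1; -0.0006 0 0 0 0 0 -1"}}

```text
clock: 22.05
tool_pos: [0.5207, 0.0402, 0.0328]
orientation: [-180.0, 0.1, -178.8]
force: [-1.8, -2.0, 3.8]
opening: 0.0111
```

Emit:
{"api": "jog_arm", "payload": {"targets": "-0.0001 0 0 0 0 0 -1; -0.0002 0 0 0 0 0 -1; -0.0003 0 0 0 0 0 -1; -0.0004 0 0 0 0 0 -1; -0.0004 0 0 0 0 0 -1; -0.0004 0 0 0 0 0 -1; -0.0004 0 0 0 0 0 -1; -0.0004 0 0 0 0 0 -1"}}

```text
clock: 23.05
tool_pos: [0.5211, 0.0402, 0.0328]
orientation: [-180.0, 0.1, -178.8]
force: [-2.2, -2.1, 3.4]
opening: 0.0114
```

Emit:
{"api": "jog_arm", "payload": {"targets": "-0.0001 0 0 0 0 0 -1; -0.0002 0 0 0 0 0 -1; -0.0003 0 0 0 0 0 -1; -0.0004 0 0 0 0 0 -1; -0.0004 0 0 0 0 0 -1; -0.0004 0 0 0 0 0 -1; -0.0004 0 0 0 0 0 -1; -0.0004 0 0 0 0 0 -1"}}

```text
clock: 24.05
tool_pos: [0.5215, 0.0402, 0.0328]
orientation: [-180.0, 0.1, -178.8]
force: [-2.3, -1.8, 3.3]
opening: 0.0115
```

```bash
python3 - <<'E'
from h import *
for i in range(2):
    s=snapshot('scene'); o=telemetry.get_obs(); print(np.round(o['tool_pos'],5),np.round(o['force'],2),np.round(o['moment'],3),np.round(o['orientation'],2))
E
```

```text
[0.52148 0.04022 0.03279] [-1.91 -1.19  3.96] [-0.626  0.475 -0.041] [-1.7996e+02  1.0000e-01 -1.7878e+02]
[0.52146 0.04019 0.0328 ] [-0.71 -1.46  3.51] [-0.662  0.476 -0.006] [-1.7995e+02  1.0000e-01 -1.7878e+02]
```

Emit:
{"api": "jog_arm", "payload": {"targets": "-0.0001 0 0 0 0 0 -1; -0.0002 0 0 0 0 0 -1; -0.0003 0 0 0 0 0 -1; -0.0004 0 0 0 0 0 -1; -0.0004 0 0 0 0 0 -1; -0.0004 0 0 0 0 0 -1; -0.0004 0 0 0 0 0 -1; -0.0004 0 0 0 0 0 -1"}}

```text
clock: 25.15
tool_pos: [0.5219, 0.0402, 0.0328]
orientation: [-180.0, 0.1, -178.8]
force: [-2.0, -1.5, 2.6]
opening: 0.0108
```

```bash
python3 - <<'E'
from h import *
for i in range(2):
    s=snapshot('scene'); o=telemetry.get_obs(); print(np.round(o['tool_pos'],5),np.round(o['force'],2),np.round(o['moment'],3),np.round(o['orientation'],2))
cv2.imwrite('pics/s12.png',cv2.resize(s['img'][150:260,260:400,::-1],None,fx=5,fy=5,interpolation=cv2.INTER_CUBIC))
E
```

```text
[0.52185 0.04024 0.03278] [-2.05 -1.78  3.73] [-0.631  0.484  0.062] [-1.7995e+02  1.0000e-01 -1.7878e+02]
[0.52188 0.04021 0.03277] [-1.85 -2.24  4.72] [-0.609  0.53   0.068] [-1.7995e+02  1.0000e-01 -1.7878e+02]
```

View pics/s12.png

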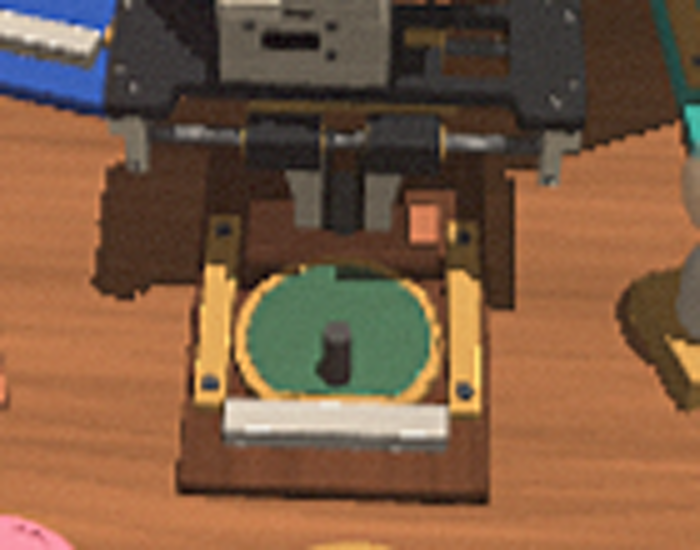

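Emit:
{"api": "jog_arm", "payload": {"targets": "-0.0001 0 0 0 0 0 -1; -0.0002 0 0 0 0 0 -1; -0.0003 0 0 0 0 0 -1; -0.0004 0 0 0 0 0 -1; -0.0004 0 0 0 0 0 -1; -0.0004 0 0 0 0 0 -1; -0.0004 0 0 0 0 0 -1; -0.0004 0 0 0 0 0 -1"}}

```text
clock: 26.25
tool_pos: [0.5223, 0.0402, 0.0328]
orientation: [-180.0, 0.1, -178.8]
force: [-1.6, -1.5, 3.4]
opening: 0.0109
```

```bash
python3 - <<'E'
from h import *
o=telemetry.get_obs(); print(np.round(o['tool_pos'],5),np.round(o['force'],2),np.round(o['moment'],3),np.round(o['orientation'],2))
E
```

```text
[0.52225 0.04021 0.03278] [-1.64 -1.52  3.36] [-0.592  0.519  0.069] [-1.7995e+02  1.0000e-01 -1.7878e+02]
```

Emit:
{"api": "jog_arm", "payload": {"targets": "-0.0001 0 0 0 0 0 -1; -0.0002 0 0 0 0 0 -1; -0.0003 0 0 0 0 0 -1; -0.0004 0 0 0 0 0 -1; -0.0004 0 0 0 0 0 -1; -0.0004 0 0 0 0 0 -1; -0.0004 0 0 0 0 0 -1; -0.0004 0 0 0 0 0 -1"}}

```text
clock: 27.25
tool_pos: [0.5227, 0.0402, 0.0328]
orientation: [-180.0, 0.1, -178.8]
force: [-1.5, -1.8, 3.4]
opening: 0.0111
```

```bash
python3 - <<'E'
from h import *
o=telemetry.get_obs(); print(np.round(o['tool_pos'],5),np.round(o['force'],2),np.round(o['moment'],3),np.round(o['orientation'],2))
E
```

```text
[0.5227  0.04022 0.03279] [-1.5  -1.83  3.44] [-0.622  0.524  0.002] [-1.7995e+02  1.0000e-01 -1.7878e+02]
```

Emit:
{"api": "jog_arm", "payload": {"targets": "-0.0001 0 0 0 0 0 -1; -0.0002 0 0 0 0 0 -1; -0.0003 0 0 0 0 0 -1; -0.0004 0 0 0 0 0 -1; -0.0004 0 0 0 0 0 -1; -0.0004 0 0 0 0 0 -1; -0.0004 0 0 0 0 0 -1; -0.0004 0 0 0 0 0 -1"}}

```text
clock: 28.25
tool_pos: [0.5231, 0.0402, 0.0328]
orientation: [-180.0, 0.1, -178.8]
force: [-1.7, -1.1, 3.8]
opening: 0.0107
```

```bash
python3 - <<'E'
from h import *
o=telemetry.get_obs(); print(np.round(o['tool_pos'],5),np.round(o['force'],2),np.round(o['moment'],3),np.round(o['orientation'],2))
E
```

```text
[0.52311 0.04024 0.03277] [-1.66 -1.08  3.79] [-0.626  0.501  0.021] [-1.7995e+02  1.0000e-01 -1.7878e+02]
```

Emit:
{"api": "jog_arm", "payload": {"targets": "-0.0001 0 0 0 0 0 -1; -0.0002 0 0 0 0 0 -1; -0.0003 0 0 0 0 0 -1; -0.0004 0 0 0 0 0 -1; -0.0004 0 0 0 0 0 -1; -0.0004 0 0 0 0 0 -1; -0.0004 0 0 0 0 0 -1; -0.0004 0 0 0 0 0 -1"}}

```text
clock: 29.25
tool_pos: [0.5235, 0.0402, 0.0328]
orientation: [-180.0, 0.1, -178.8]
force: [-1.4, -2.1, 4.0]
opening: 0.0112
```

```bash
python3 - <<'E'
from h import *
o=telemetry.get_obs(); print(np.round(o['tool_pos'],5),np.round(o['force'],2),np.round(o['moment'],3),np.round(o['orientation'],2))
s=snapshot('scene')
cv2.imwrite('pics/s13.png',cv2.resize(s['img'][150:260,260:400,::-1],None,fx=5,fy=5,interpolation=cv2.INTER_CUBIC))
E
```

```text
[0.52352 0.04023 0.03277] [-1.42 -2.14  3.98] [-0.591  0.519  0.041] [-1.7995e+02  1.0000e-01 -1.7878e+02]
```

View pics/s13.png

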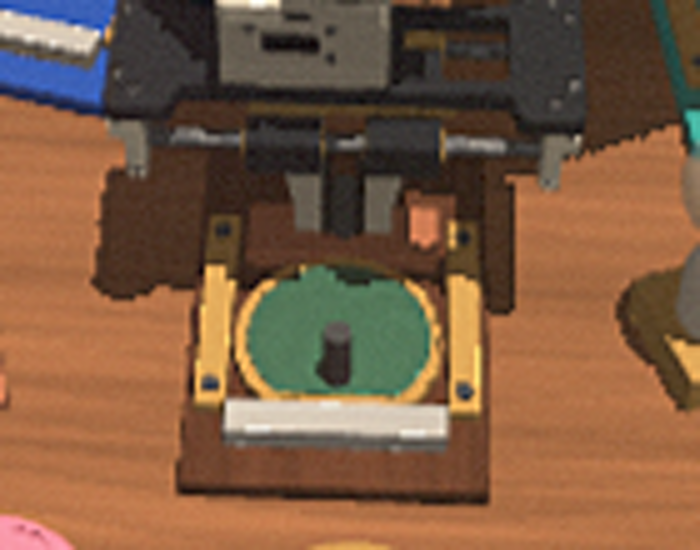

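The keeper's front is now very near the rim, and still only friction shows. Continuing.

Emit:
{"api": "jog_arm", "payload": {"targets": "-0.0001 0 0 0 0 0 -1; -0.0002 0 0 0 0 0 -1; -0.0003 0 0 0 0 0 -1; -0.0004 0 0 0 0 0 -1; -0.0004 0 0 0 0 0 -1; -0.0004 0 0 0 0 0 -1; -0.0004 0 0 0 0 0 -1; -0.0004 0 0 0 0 0 -1"}}

```text
clock: 30.3
tool_pos: [0.5238, 0.0402, 0.0328]
orientation: [-180.0, 0.1, -178.8]
force: [-4.9, -0.1, 5.5]
opening: 0.0107
```

```bash
python3 - <<'E'
from h import *
o=telemetry.get_obs(); print(np.round(o['tool_pos'],5),np.round(o['force'],2),np.round(o['moment'],3),np.round(o['orientation'],2))
E
```

```text
[0.52376 0.04025 0.03277] [-4.95 -0.06  5.47] [-0.359  1.096  0.036] [-1.7995e+02  9.0000e-02 -1.7878e+02]
```

Contact with the roundel: the force rose to about 5 N (about 3 N net of friction). Now pressing up in small increments.

Emit:
{"api": "jog_arm", "payload": {"targets": "-0.0002 0 0 0 0 0 -1; -0.0003 0 0 0 0 0 -1; -0.0003 0 0 0 0 0 -1; -0.0003 0 0 0 0 0 -1; -0.0003 0 0 0 0 0 -1; -0.0003 0 0 0 0 0 -1; -0.0003 0 0 0 0 0 -1; -0.0003 0 0 0 0 0 -1"}}

```text
clock: 31.3
tool_pos: [0.5238, 0.0402, 0.0328]
orientation: [-180.0, 0.1, -178.8]
force: [-3.7, -0.5, 5.4]
opening: 0.0112
```

```bash
python3 - <<'E'
from h import *
for i in range(2):
    s=snapshot('scene');o=telemetry.get_obs(); print(np.round(o['tool_pos'],5),np.round(o['force'],2),np.round(o['moment'],3),np.round(o['orientation'],2))
E
```

```text
[0.52377 0.04026 0.03276] [-4.3  -1.25  5.76] [-0.292  1.284  0.033] [-1.7995e+02  6.0000e-02 -1.7878e+02]
[0.52376 0.04026 0.03277] [-4.13 -0.87  6.17] [-0.278  1.299  0.003] [-1.7995e+02  6.0000e-02 -1.7878e+02]
```

Emit:
{"api": "jog_arm", "payload": {"targets": "-0.0003 0 0 0 0 0 -1; -0.0004 0 0 0 0 0 -1; -0.0005 0 0 0 0 0 -1; -0.0005 0 0 0 0 0 -1; -0.0005 0 0 0 0 0 -1; -0.0005 0 0 0 0 0 -1; -0.0005 0 0 0 0 0 -1; -0.0005 0 0 0 0 0 -1"}}

```text
clock: 32.4
tool_pos: [0.5238, 0.0402, 0.0328]
orientation: [-179.9, 0.0, -178.8]
force: [-4.5, -0.3, 5.6]
opening: 0.011
```

```bash
python3 - <<'E'
from h import *
for i in range(2):
    s=snapshot('scene');o=telemetry.get_obs(); print(np.round(o['tool_pos'],5),np.round(o['force'],2),np.round(o['moment'],3),np.round(o['orientation'],2))
E
```

```text
[0.52378 0.04023 0.03274] [-4.24 -0.35  6.13] [-0.085  1.55   0.057] [-1.7995e+02  2.0000e-02 -1.7879e+02]
[0.52382 0.04025 0.03278] [-4.9  -0.84  6.61] [-0.05   1.538  0.088] [-1.7995e+02  3.0000e-02 -1.7879e+02]
```

Emit:
{"api": "jog_arm", "payload": {"targets": "-0.0005 0 0 0 0 0 -1; -0.0007 0 0 0 0 0 -1; -0.0008 0 0 0 0 0 -1; -0.0008 0 0 0 0 0 -1; -0.0008 0 0 0 0 0 -1; -0.0008 0 0 0 0 0 -1; -0.0008 0 0 0 0 0 -1; -0.0008 0 0 0 0 0 -1"}}

```text
clock: 33.5
tool_pos: [0.5238, 0.0402, 0.0327]
orientation: [-179.9, -0.0, -178.8]
force: [-5.8, 0.4, 8.0]
opening: 0.0113
```

```bash
python3 - <<'E'
from h import *
for i in range(2):
    s=snapshot('scene');o=telemetry.get_obs(); print(np.round(o['tool_pos'],5),np.round(o['force'],2),np.round(o['moment'],3),np.round(o['orientation'],2))
E
```

```text
[0.52381 0.04023 0.03274] [-6.02 -0.17  8.27] [0.154 2.034 0.059] [-1.7994e+02 -4.0000e-02 -1.7880e+02]
[0.52381 0.04022 0.03273] [-6.44  0.47  7.45] [0.142 2.008 0.034] [-1.7994e+02 -5.0000e-02 -1.7880e+02]
```

Rising by about 5 N/mm, currently about 6.2 N. One more step to reach about 9–10 N at the tool (about 8 N on the bar after friction), then hold.

Emit:
{"api": "jog_arm", "payload": {"targets": "-0.0009 0 0 0 0 0 -1; -0.0011 0 0 0 0 0 -1; -0.0013 0 0 0 0 0 -1; -0.0014 0 0 0 0 0 -1; -0.0014 0 0 0 0 0 -1; -0.0014 0 0 0 0 0 -1; -0.0014 0 0 0 0 0 -1; -0.0014 0 0 0 0 0 -1"}}

```text
clock: 34.6
tool_pos: [0.5239, 0.0402, 0.0327]
orientation: [-179.9, -0.2, -178.8]
force: [-8.1, 1.8, 9.1]
opening: 0.0108
```

```bash
python3 - <<'E'
from h import *
for i in range(3):
    s=snapshot('scene');o=telemetry.get_obs(); print(np.round(o['tool_pos'],5),np.round(o['force'],2),np.round(o['moment'],3),np.round(o['orientation'],2))
cv2.imwrite('pics/s14.png',cv2.resize(s['img'][150:260,260:400,::-1],None,fx=5,fy=5,interpolation=cv2.INTER_CUBIC))
E
```

```text
[0.5239  0.04024 0.03274] [-9.09  1.2   9.46] [0.567 2.969 0.03 ] [-1.7993e+02 -1.6000e-01 -1.7882e+02]
[0.52386 0.0402  0.03272] [-8.99  2.07  9.61] [ 0.572  2.932 -0.039] [-1.7993e+02 -1.6000e-01 -1.7882e+02]
[0.52384 0.04017 0.03272] [-8.01  2.06  9.84] [0.597 2.971 0.032] [-1.7993e+02 -1.7000e-01 -1.7882e+02]
```

View pics/s14.png

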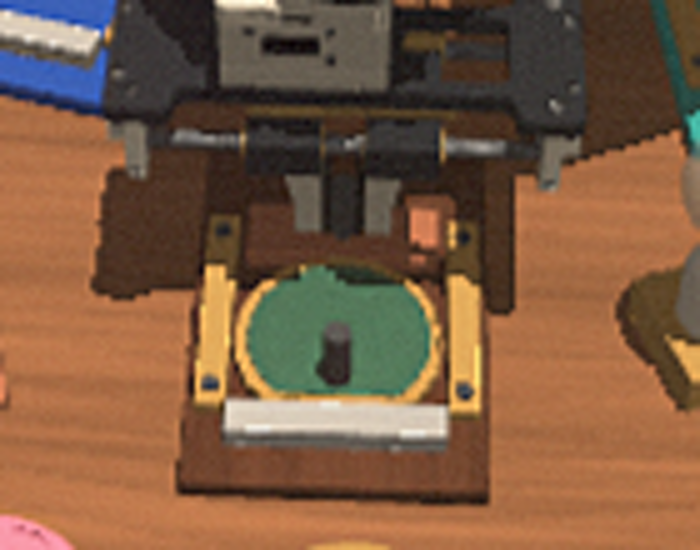

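Tool force is about 8.7 N and all is still flush. I'll go slightly up to about 10 N and hold for a second.

Emit:
{"api": "jog_arm", "payload": {"targets": "-0.0014 0 0 0 0 0 -1; -0.0016 0 0 0 0 0 -1; -0.0017 0 0 0 0 0 -1; -0.0017 0 0 0 0 0 -1; -0.0017 0 0 0 0 0 -1; -0.0017 0 0 0 0 0 -1; -0.0017 0 0 0 0 0 -1; -0.0017 0 0 0 0 0 -1"}}

```text
clock: 35.75
tool_pos: [0.5239, 0.0402, 0.0327]
orientation: [-179.9, -0.3, -178.8]
force: [-9.7, 1.3, 12.3]
opening: 0.0112
```

```bash
python3 - <<'E'
from h import *
for i in range(4):
    s=snapshot('scene');o=telemetry.get_obs(); print(np.round(o['tool_pos'],5),np.round(o['force'],2),np.round(o['moment'],3),np.round(o['orientation'],2))
E
```

```text
[0.52391 0.04019 0.0327 ] [-9.82  1.62 10.74] [0.84  3.458 0.058] [-179.92   -0.31 -178.84]
[0.5239  0.04019 0.0327 ] [-10.65   1.9   12.06] [0.885 3.456 0.013] [-179.92   -0.31 -178.84]
[0.52392 0.04019 0.03271] [-10.31   1.85  11.43] [ 0.877  3.493 -0.011] [-179.92   -0.31 -178.84]
[0.5239  0.04017 0.03271] [-10.31   2.11  11.54] [0.866 3.546 0.085] [-179.92   -0.31 -178.84]
```

Emit:
{"api": "jog_arm", "payload": {"targets": "-0.0015 0 0 0 0 0 -1; -0.0015 0 0 0 0 0 -1; -0.0015 0 0 0 0 0 -1; -0.0015 0 0 0 0 0 -1; -0.0015 0 0 0 0 0 -1; -0.0015 0 0 0 0 0 -1; -0.0015 0 0 0 0 0 -1; -0.0015 0 0 0 0 0 -1"}}

```text
clock: 36.95
tool_pos: [0.5238, 0.0402, 0.0327]
orientation: [-179.9, -0.5, -178.9]
force: [-9.9, 1.9, 11.7]
opening: 0.011
```

```bash
python3 - <<'E'
from h import *
o=telemetry.get_obs(); print(np.round(o['tool_pos'],5),np.round(o['force'],2),np.round(o['moment'],3),np.round(o['orientation'],2))
E
```

```text
[0.52383 0.04016 0.0327 ] [-9.86  1.91 11.68] [0.739 3.277 0.033] [-179.91   -0.45 -178.86]
```

Held at about 10 N at the tool (about 8 N on the bar) for over a second. Now I'll relax, open and rise.

Emit:
{"api": "jog_arm", "payload": {"targets": "-0.0008 0 0 0 0 0 -1; -0.0002 0 0 0 0 0 -1; -0.0001 0 0 0 0 0 -1; -0.0001 0 0 0 0 0 -0.75; -0.0001 0 0 0 0 0 -0.6; 0 0 0 0 0 0 -0.4; 0 0 0 0 0 0 -0.2; 0 0 0 0 0 0 0"}}

```text
clock: 37.95
tool_pos: [0.524, 0.0403, 0.0326]
orientation: [-179.9, -0.4, -178.9]
force: [-0.7, 0.6, 0.1]
opening: 0.0399
```

Emit:
{"api": "jog_arm", "payload": {"targets": "0 0 -0.005 0 0 0 0; 0 0 -0.015 0 0 0 0; 0 0 -0.035 0 0 0 0; 0 0 -0.065 0 0 0 0; 0 0 -0.10 0 0 0 0; 0.01 0 -0.13 0 0 0 0; 0.02 0 -0.15 0 0 0 0; 0.02 0 -0.15 0 0 0 0"}}

```text
clock: 38.95
tool_pos: [0.5057, 0.0404, 0.1853]
orientation: [180.0, -0.2, -178.8]
force: [0.5, -1.0, -0.2]
opening: 0.0442
```

```bash
python3 - <<'E'
from h import *
s=snapshot('wrist'); save(s,'w20.png'); r=rect(s,.022,.49,.64,-.03,.11); cv2.imwrite('pics/r20.png',r[:,:,::-1])
P=cloud(s); m=(abs(P[...,0]-.524)<.025)&(abs(P[...,1]-.04)<.03)&(P[...,2]>.046)&(P[...,2]<.06)
q=P[m]; print('post',len(q),q.mean(0),q.min(0),q.max(0))
t=snapshot('scene'); cv2.imwrite('pics/s20.png',cv2.resize(t['img'][150:300,220:430,::-1],None,fx=3.6,fy=3.6,interpolation=cv2.INTER_CUBIC))
o=telemetry.get_obs(); print(o['tool_pos'],o['force'],o['opening'])
for k in ['test_block','shade_ring','bracket']: print(k,[(np.round(d['uv'],1),round(d['conf'],2)) for d in models.spot_point(k,t)[:1]])
E
```

```text
post 115 [0.52035046 0.04060061 0.05286017] [0.5154381 0.0354089 0.0461139] [0.52679611 0.04596557 0.05500619]
[0.50513411 0.04017225 0.18308636] [0.99601239 0.26444021 0.74467226] 0.04369369370840494
test_block [(array([403.4, 214.3]), 0.61)]
shade_ring [(array([328.3, 285.3]), 0.59)]
bracket [(array([250.6, 216.4]), 0.62)]
```

View pics/r20.png

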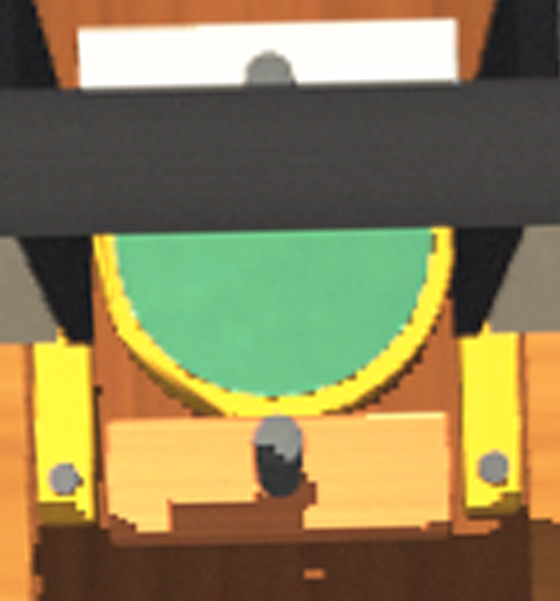

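View pics/s20.png

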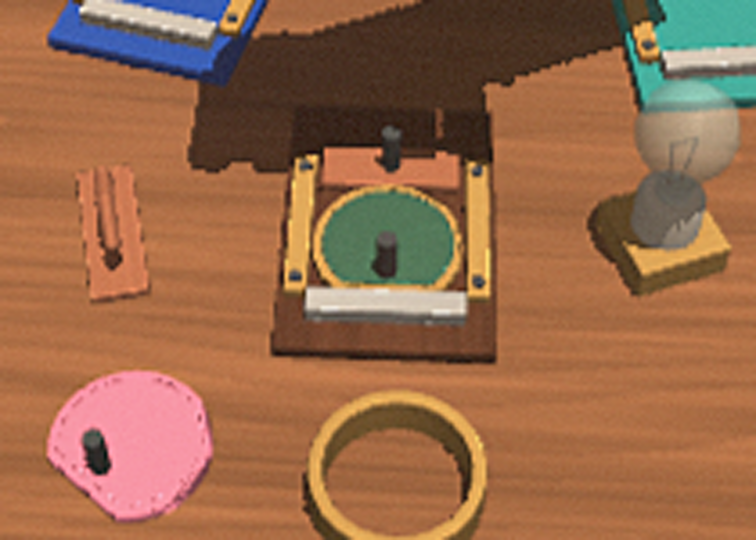

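Keeper and rim touch at rectified (275,413); keeper front to bar face comes to about 81 mm, which matches travel 0.022. One last look at the flat before handing in, since the gripper rod hides it here.

Emit:
{"api": "jog_arm", "payload": {"targets": "-0.02 0 -0.005 0 0 0 0; -0.04 0 -0.01 0 0 0 0; -0.06 0 -0.01 0 0 0 0; -0.08 0 -0.01 0 0 0 0; -0.09 0 -0.01 0 0 0 0; -0.09 0 -0.01 0 0 0 0; -0.09 0 -0.01 0 0 0 0; -0.09 0 -0.01 0 0 0 0"}}

```text
clock: 40.2
tool_pos: [0.5945, 0.0418, 0.1914]
orientation: [-179.9, -0.5, -178.9]
force: [0.1, 0.0, 0.6]
opening: 0.0437
```

```bash
python3 - <<'E'
from h import *
s=snapshot('wrist'); r=rect(s,.022,.49,.64,-.03,.11); cv2.imwrite('pics/r21.png',r[:,:,::-1])
def fit(pts):
    pts=np.array(pts,np.float32); l=cv2.fitLine(pts,cv2.DIST_HUBER,0,.01,.01).ravel(); return np.degrees(np.arctan2(l[1],l[0])),l[2:]
r=r.astype(int); A=[];B=[]
for c in list(range(180,232))+list(range(315,360)):
    col=r[85:150,c]; d=col[:,0]-col[:,1]
    j=np.where((d[:-1]>-20)&(d[1:]<=-20))[0]
    if len(j): A.append((c,85+j[0]))
r2=rect(s,.024,.49,.64,-.03,.11).astype(int)
for c in range(110,430):
    b=r2[30:115,c].min(-1); j=np.where((b[:-1]>=200)&(b[1:]<200))[0]
    if len(j): B.append((c,30+j[0]))
print(fit(A),len(A)); print(fit(B) if B else None,len(B))
E
```

```text
(np.float32(-1.521762), array([264.0165, 113.1208], dtype=float32)) 97
(np.float32(-1.408157), array([269.5    ,  91.75938], dtype=float32)) 320
```

View pics/r21.png

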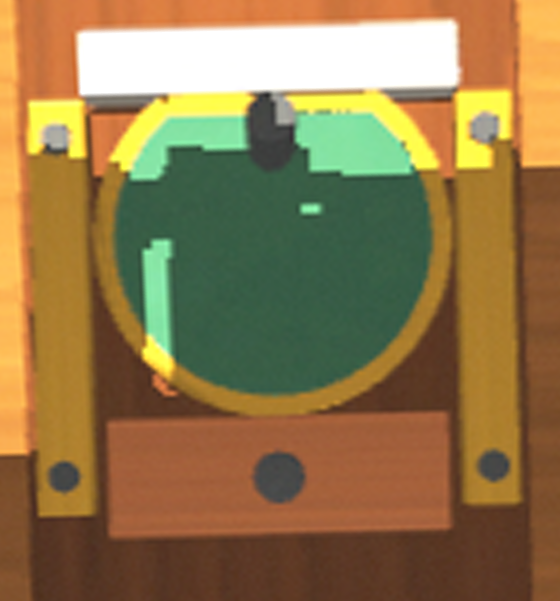

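The flat is parallel to the bar within 0.1°, the rim meets the bar, and the keeper touches at (275,413). Handing in.

```bash
python3 -c "
from h import *
print(job.close_job())"
```

```text
the job is handed in; nothing more can be done
None
```

The roundel is flush on the alignment bar with the keeper up behind it, everything is let go, and the job was handed in at about 40 s; no verdict was reported.

- **Turning:** I pinched the steel pin, turned the roundel about 80° on its bed and slid it to light contact with the bar. A look from above put the flat within about 0.5° of the bar.
- **Pressing:** I pinched the keeper's post and slid it up. It was held at 8–11 N at the tool for a little over 2 s, the last second or so at about 10 N. That is roughly 8 N on the bar after about 2 N of keeper friction. I had no direct reading of the bar force, but the sideways force I read at the tool never passed about 11 N.
- **Last checks:** From above, the flat and bar agree within 0.1° and the rim meets the bar face. The keeper touches the rim with its front about 81 mm from the bar, which matches a travel of 0.022.
- **Bystanders:** The arm never came near the test block, shade ring or bracket. Their detected positions in the scene camera matched the start within a few pixels.

No check failed. The first image estimate of the bar's position was about 1.5 mm short, so I found the actual contact by force.

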